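Gather the bottle caps in the tier's yellow corner

ROBOT

A 7-joint arm with a two-finger parallel gripper is mounted at the origin on the work surface. World frame = base frame: x ahead of the robot, y to its left, z up, the work surface at z = 0. Lengths are in m, angles in rad, forces in N, time in s.
With the tool pointing down it reaches from about 0.4 to 0.85 m from the base axis. Payload 10.4 kg.
Tool frame: the origin (TCP) lies on the mounting face of the last link; the fingertips stand r.tips_ahead ahead of it and the grasp point (between the pads) lies 164 mm ahead of it (r.tips_ahead is the distance from the TCP to the fingertips, in m); z points along the fingers, y is the line along which they close (so a half turn about z gives the same grasp; the last joint's range is limited). The gripper opens to 87 mm and grips with 3 to 60 N. Pads are 19 mm wide; open, the fingers measure 117 mm over their backs; the gripper's body (75 mm by 190 mm) begins 51 mm behind the grasp point.
Start: joints at [1.248, 0.332, -0.065, 1.46, 0.022, 1.35, -0.088], TCP at [0.185, -0.597, 0.405] pointing down, gripper open.
Joint ranges: [-2.6, 2.6], [-0.5, 2.12], [-1.47, 1.34], [0.16, 2.42], [-1.27, 4.41], [0.06, 2.06], [-2.6, 2.6]. Speed limits (rad/s): [2.22, 2.22, 2.79, 2.79, 3.14, 3.14, 3.14].

INTERFACE

Orientations are given as a unit quaternion [x, y, z, w].
In Python, from bench import telemetry, imaging, job, r gives the robot as it stands.
- The arm moves only by the tool move_arm, never from a script. Its argument "steps" is a list of rows, each an object of numbers: "dx", "dy", "dz": the shift along the tool's x, y, z in cm; "spin": the turn about the tool's z in rad. In form: [{"dx": .., "dy": .., "dz": .., "spin": ..}, ...]. A call has 1 to 12 rows; each row shifts and turns the commanded pose from where the row before left it, along the tool's axes as they then stand; what a row does not reach is not made up. A row lasts 1/10 s, in which the tool goes at most 50 mm and 8.59 degrees, less where a joint would pass 70% of its speed; a pose out of reach is approached as far as the arm can. A call with a gripper value outside its range is refused whole. "claw" is the finger opening in cm, from 0 to 8.7, set as the call begins (left out, the last holds). The fingers move at their own pace and stop on an object; "squeeze" is the grip in N (left out, the last holds). Time passes only in rows, so rows that do not move let the fingers close. It gives the time, the measured TCP pose, the force, the opening and the grip force at its end, in the units of the state.
- telemetry.read_state(): the state, without advancing time (a new reading comes with each control period).
- imaging.camera(name): name is "scene" or "top" or "wrist"; returns a dict with "img" (400x640x3 uint8, red, green, blue), "camera_matrix" (3x3 intrinsics, pixels), "D" ([k1, k2, p1, p2, k3] as OpenCV has them; the pictures are not rectified), "R" (3x3) and "t" (3): a world point X has camera coordinates R X + t. Camera axes: x right, y down, z forward; pixel columns grow to the right and rows downward; lengths in m; the calibration is good to about 2 mm. A picture is of the moment at which its call begins. There is no depth.
- job.close_job(): hands the job in; it is judged then, once.
The state is a dict: "time": time; "joint_positions": joint angles; "joint_vel": joint speeds; "joint_torque": joint torques, N m; "ee_pos": TCP position; "eef_rot": TCP orientation; "ft_force": force on the tool from outside, world axes, zero at the start; "torque": the same for the moment, N m; "width": finger opening in m; "grip_force": force on a finger pad.
Only numpy, scipy, OpenCV 4.12 (cv2) and the standard library are available. Lean on these libraries where they do the work, as an engineer would, in place of code of your own. Each camera call takes 0.05 s, during which the arm holds its last target. There are 200 camera calls.

TASK

Lift the pastel blue tier by its carrying bar and tilt it until all three loose bottle caps have slid together into its yellow corner, then finish still holding it like that: clear of the dresser and everything else, at rest, with the yellow corner lowest. The caps are freshly sterilised, so move them by tilting only, without touching them or spilling any, and leave the other things on the dresser where they are.

Things in the scene. Friction and masses are not known exactly. Their poses are not given: they have to be found in the camera images.
- tier_grip (a point): Centre of the tier's carrying bar, 135 mm above the tier's underside. The bar, 16 x 16 mm in section, runs 240 mm along the tier's x over the middle of the tray, on an upright (28 mm wide in y, 8 mm thick) at each end, free between: grip it across y from above. Axes are the tier's: x along the bar, y across, z up; the yellow corner lies towards +x and +y.
- tier_corner (a point): Inner bottom corner of the tier painted yellow (on floor, walls and rim, about 45 mm each way): at +116 mm in x, +81 mm in y and -131 mm in z from tier_grip, in the tier's axes.
- tier_foot (a point): Outer bottom corner of the tier below the yellow corner: at +120 mm in x, +85 mm in y and -135 mm in z from tier_grip, in the tier's axes. The lowest point of the tier when it is tilted towards the yellow corner.
- tier: Pastel blue plastic tier, loose, about 0.32 kg: an open tray 240 mm long (x) x 170 mm wide (y), walls 55 mm high, floor and walls 4 mm thick, with a carrying bar over it and one yellow corner at +x, +y. Origin at the centre of its underside; it stands flat at any yaw.
- cap_pink_mid (a point): Centre (half-way up) of a loose pink plastic bottle cap, a disc 34 mm across, 16 mm high, 15 g, lying flat on the tier's floor at the start. Slippery: it starts to slide on the floor at a slope of 10 to 15 degrees, but along a wall only when the tier slopes up to 27 degrees straight towards the corner.
- cap_green_mid (a point): Centre (half-way up) of a loose green plastic bottle cap, a disc 34 mm across, 16 mm high, 15 g, lying flat on the tier's floor at the start. Slippery: it starts to slide on the floor at a slope of 10 to 15 degrees, but along a wall only when the tier slopes up to 27 degrees straight towards the corner.
- cap_navy_mid (a point): Centre (half-way up) of a loose navy plastic bottle cap, a disc 34 mm across, 16 mm high, 15 g, lying flat on the tier's floor at the start. Slippery: it starts to slide on the floor at a slope of 10 to 15 degrees, but along a wall only when the tier slopes up to 27 degrees straight towards the corner.
- cap_pink: The same pink cap; origin at the centre of its underside, z up.
- cap_green: The same green cap; origin at the centre of its underside, z up.
- cap_navy: The same navy cap; origin at the centre of its underside, z up.
- monitor: Bystander: white monitor camera on a small round stand, 80 mm across, 128 mm high, loose; origin under its centre.
- jar: Bystander: glass jar with a closed aluminium lid, 84 mm across, 120 mm high, loose; origin under its centre.
- rattle: Bystander: yellow hard silicone rattle lying down, a ring and a ball on a stem, 147 mm long (x), 60 mm wide, 44 mm high, loose; origin on the dresser near its middle.
- cream: Bystander: cream-coloured tub, 72 mm across, 52 mm high, loose; origin under its centre.
- spare_tiers: Bystander: stack of two more pastel blue tiers without a bar, 244 x 174 mm, 110 mm high, fixed; origin under its centre, long side along its x.
- lamp: Bystander: night lamp with a cream dome, 130 mm across, 173 mm high, fixed; origin under its centre.
- wipes: Bystander: white box of wipes, 100 (x) x 150 (y) mm, 86 mm high, fixed; origin under its centre.
- table: The birch plywood dresser top, its surface at z = 0; fixed.

How it is judged:
By the outcome, as a careful person would: the job done as asked, in the order asked, and still so for the second after the job is handed in, while the arm keeps its last pose, push and grip.
It also fails if it takes over 38 s, if anything falls off the work surface, if the arm or the gripper's body presses on something with over 40 N, if the wrist force passes 120 N, or if a joint passes its speed limit or range.

## Working session

There is one attempt and no reset: what is moved stays moved. The work goes in short steps, Python scripts to look and compute and a tool call to move; the robot and the scene stay as the last step left them, time stands still between calls to the robot, and variables do not carry over. Pictures are saved under pics/ and viewed, at most 10 in all, crops included, and the job is handed in when it is done.

Besides the shell and the picture viewer there is one more tool, called after ">>>" as name(argument=value, ...) on one line, values as JSON. move_arm: Moves the arm, as the interface text tells. Its arguments: {"type":"object","properties":{"steps":{"type":"array","items":{"type":"object","properties":{"dx":{"type":"number"},"dy":{"type":"number"},"dz":{"type":"number"},"spin":{"type":"number"}}}},"claw":{"type":"number"},"squeeze":{"type":"number"}},"required":["steps"]}

```bash
mkdir -p pics; ls
python3 - <<'E'
from bench import telemetry, imaging, job, r
import cv2
s=telemetry.read_state(); print({k:s[k] for k in('time','ee_pos','eef_rot','width')}, r.tips_ahead)
for n in('top','scene'):
    c=imaging.camera(n); cv2.imwrite(f'pics/{n}0.png',c['img'][:,:,::-1]); print(n,c['camera_matrix'],c['D'],c['R'],c['t'])
E
```

```text
pics
{'time': 0.0, 'ee_pos': array([ 0.18456354, -0.59698079,  0.4039565 ]), 'eef_rot': array([ 9.88784539e-01,  1.49347241e-01, -1.40051699e-04, -7.19564920e-04]), 'width': 0.08693227366543509} 0.1822
top [[427.77432726   0.         325.38106497]
 [  0.         427.77432726 197.22334074]
 [  0.           0.           1.        ]] [0.02279804 0.         0.         0.         0.        ] [[-0.00450506 -0.99998862 -0.00156798]
 [-0.99525395  0.00463614 -0.09720126]
 [ 0.09720742  0.00112264 -0.99526351]] [0.04742176 0.54349761 1.33156316]
scene [[462.20959292   0.         320.71999616]
 [  0.         462.20959292 200.75684439]
 [  0.           0.           1.        ]] [-0.11637292  0.          0.          0.          0.        ] [[-0.55969042  0.82866833  0.00744573]
 [ 0.52735496  0.36308257 -0.7681587 ]
 [-0.6392522  -0.42600452 -0.64021619]] [ 0.27311527 -0.21652142  1.69823995]
```

View pics/top0.png

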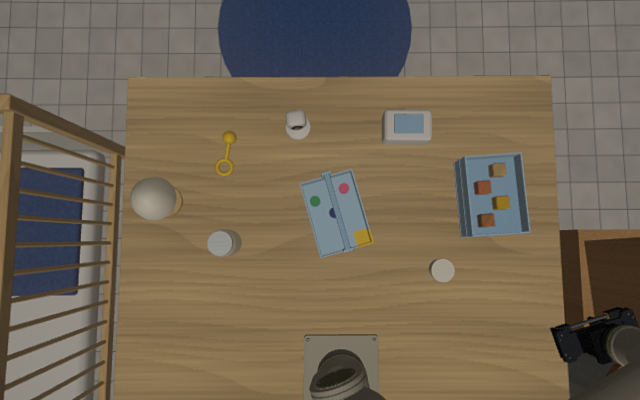

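View pics/scene0.png

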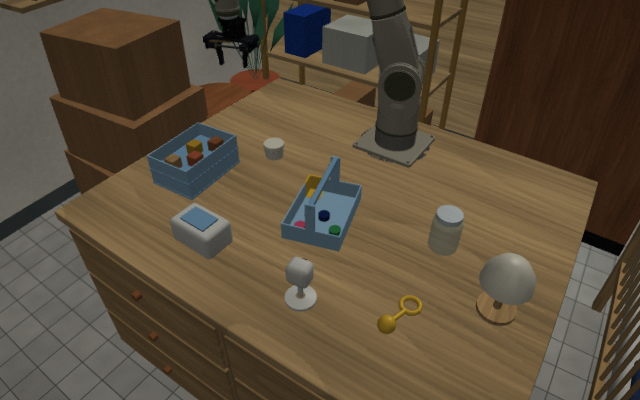

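The top view shows the tier at about (337,213), with the yellow corner at (363,238) facing the robot and to its right. The bar runs from (326,173) to (351,250). The monitor, wipes, jar and cream are all well clear. I'll zoom in to get the exact pose.

Run:
```python
import cv2
from bench import r
print([a for a in dir(r) if a[0]!='_'])
im=cv2.imread('pics/top0.png')[160:265,290:385]
cv2.imwrite('pics/crop0.png',cv2.resize(im,None,fx=5.5,fy=5.5,interpolation=cv2.INTER_CUBIC))
```

```text
['PlanningError', 'tips_ahead']
```

View pics/crop0.png

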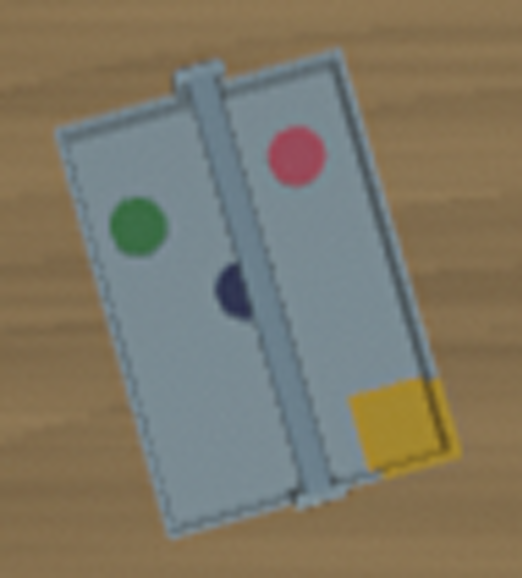

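The crop shows rim corners at (57,130), (340,50), (460,458) and (172,537), and bar ends at (203,78) and (318,497). The caps are at green (138,226), pink (297,156) and navy (~243,291).

```bash
cat > h.py <<'E'
import numpy as np, cv2
from scipy.spatial.transform import Rotation as Ro
from scipy.optimize import least_squares
from bench import telemetry, imaging
def proj(c,X): return cv2.projectPoints(np.asarray(X,float).reshape(-1,3),cv2.Rodrigues(c['R'])[0],c['t'],c['camera_matrix'],c['D'])[0][:,0]
def ray(c,px,z):
    u=cv2.undistortPoints(np.float64([[px]]),c['camera_matrix'],c['D'])[0,0]
    d=c['R'].T@np.r_[u,1]; o=-c['R'].T@c['t']; return o+d*(z-o[2])/d[2]
def st():
    s=telemetry.read_state(); R=Ro.from_quat(s['eef_rot']).as_matrix()
    print('t',round(s['time'],2),'p',s['ee_pos'].round(4),'x',R[:,0].round(3),'y',R[:,1].round(3),'z',R[:,2].round(3),'w',round(s['width'],4),'gf',round(s['grip_force'],1),'F',s['ft_force'].round(1),'M',s['torque'].round(2),'q',s['joint_positions'].round(3)); return s,R
E
python3 - <<'E'
from h import *
c=imaging.camera('top')
f=lambda p:np.array(p)/5.5+[289.6,159.6]
P=f([[57,130],[340,50],[460,458],[172,537],[203,78],[318,497]])
L=np.array([[-120,-85,55],[-120,85,55],[120,85,55],[120,-85,55],[-120,0,143],[120,0,143]])/1e3
g=lambda v:L@Ro.from_euler('z',v[2]).as_matrix().T+[v[0],v[1],0]
s=least_squares(lambda v:(proj(c,g(v))-P).ravel(),[.5,0,-2.8]);print(s.x,s.fun.round(1))
x,y,a=s.x
for n,p in dict(green=(138,226),pink=(297,156),navy=(243,291)).items():
    X=ray(c,f(p),.02);print(n,(Ro.from_euler('z',a).as_matrix().T@(X-[x,y,0])).round(3))
for n,p,z in [('monitor',(298,130),0),('wipes',(408,122),.086),('jar',(220,243),.12),('cream',(442,270),.052),('rattle',(227,155),.02)]: print(n,ray(c,p,z).round(3))
S,R=st(); print(R.T@(np.array([x,y,.135+.164])-S['ee_pos'])*100, 'tier x',np.cos(a),np.sin(a))
E
```

```text
[ 0.49203363  0.01145504 -2.87316524] [-0.4 -0.   0.6 -0.   0.3  0.1 -0.7  0.8 -0.7 -2.3  1.   1.4]
green [-0.058 -0.054  0.02 ]
pink [-0.072  0.046  0.02 ]
navy [-0.005 -0.006  0.02 ]
monitor [0.769 0.134 0.   ]
wipes [ 0.77  -0.211  0.086]
jar [0.402 0.353 0.12 ]
cream [ 0.316 -0.31   0.052]
rattle [0.682 0.361 0.02 ]
t 0.15 p [ 0.1846 -0.597   0.4042] x [ 0.955  0.295 -0.   ] y [ 0.295 -0.955 -0.001] z [-0.     0.001 -1.   ] w 0.0867 gf 0.0 F [ 0.5  0.3 -0.3] M [ 0.02  0.04 -0.03] q [ 1.248  0.333 -0.065  1.461  0.022  1.35  -0.089]
[ 47.3455243  -49.04175119  10.56509001] tier x -0.9641891627918151 -0.26521549418316187
```

>>> move_arm(steps=[{"dx":1.5,"dy":-1.5,"dz":-1},{"dx":3.4,"dy":-3.4,"dz":-1},{"dx":3.4,"dy":-3.5,"dz":-1},{"dx":3.4,"dy":-3.5,"dz":-1},{"dx":3.4,"dy":-3.5,"dz":-1},{"dx":3.4,"dy":-3.5,"dz":-1},{"dx":3.4,"dy":-3.5,"dz":-1},{"dx":3.4,"dy":-3.5,"dz":-1},{"dx":3.4,"dy":-3.5},{"dx":3.4,"dy":-3.5},{"dx":3.4,"dy":-3.5},{"dx":3.4,"dy":-3.5}])

```text
$.steps[0]: bad value
```

```bash
python3 -c "
from h import *
st()"
```

```text
t 0.15 p [ 0.1846 -0.597   0.4042] x [ 0.955  0.295 -0.   ] y [ 0.295 -0.955 -0.001] z [-0.     0.001 -1.   ] w 0.0867 gf 0.0 F [ 0.5  0.3 -0.3] M [ 0.02  0.04 -0.03] q [ 1.248  0.333 -0.065  1.461  0.022  1.35  -0.089]
```

>>> move_arm(steps=[{"dx":1.5,"dy":-1.5,"dz":-1,"spin":0},{"dx":3.4,"dy":-3.4,"dz":-1,"spin":0},{"dx":3.4,"dy":-3.5,"dz":-1,"spin":0},{"dx":3.4,"dy":-3.5,"dz":-1,"spin":0},{"dx":3.4,"dy":-3.5,"dz":-1,"spin":0},{"dx":3.4,"dy":-3.5,"dz":-1,"spin":0},{"dx":3.4,"dy":-3.5,"dz":-1,"spin":0},{"dx":3.4,"dy":-3.5,"dz":-1,"spin":0},{"dx":3.4,"dy":-3.5,"dz":0,"spin":0},{"dx":3.4,"dy":-3.5,"dz":0,"spin":0},{"dx":3.4,"dy":-3.5,"dz":0,"spin":0},{"dx":3.4,"dy":-3.5,"dz":0,"spin":0}])

```text
time: 1.35
ee_pos: [0.4387, -0.099, 0.4848]
eef_rot: [0.989, 0.149, 0.0, 0.0]
ft_force: [1.5, -1.0, 0.3]
width: 0.0869
grip_force: 0.0
```

```bash
python3 -c "
from h import *
st()"
```

```text
t 1.35 p [ 0.4387 -0.099   0.4848] x [0.955 0.295 0.   ] y [ 0.295 -0.955  0.001] z [ 0.    -0.001 -1.   ] w 0.0869 gf 0.0 F [ 1.5 -1.   0.3] M [-0.11 -0.1   0.  ] q [ 0.752 -0.07  -0.591  1.736 -0.039  1.464 -1.104]
```

>>> move_arm(steps=[{"dx":4.5,"dy":0,"dz":0,"spin":0},{"dx":4.5,"dy":0,"dz":0,"spin":0},{"dx":4.5,"dy":0,"dz":0,"spin":0},{"dx":4.5,"dy":0,"dz":0,"spin":0},{"dx":4.5,"dy":0,"dz":0,"spin":0},{"dx":4.5,"dy":0,"dz":0,"spin":0},{"dx":4.5,"dy":0,"dz":0,"spin":0},{"dx":4.5,"dy":0,"dz":0,"spin":0},{"dx":4.5,"dy":0,"dz":0,"spin":0},{"dx":4.5,"dy":0,"dz":0,"spin":0},{"dx":4.5,"dy":0,"dz":0,"spin":0},{"dx":4.5,"dy":0,"dz":0,"spin":0}])

```text
time: 2.55
ee_pos: [0.8504, 0.0114, 0.4665]
eef_rot: [0.991, 0.137, -0.005, 0.008]
ft_force: [-0.3, -4.1, -0.2]
width: 0.0871
grip_force: 0.0
```

```bash
python3 -c "
from h import *
st()"
```

```text
t 2.55 p [0.8504 0.0114 0.4665] x [ 0.962  0.271 -0.013] y [ 0.272 -0.962  0.015] z [-0.008 -0.018 -1.   ] w 0.0871 gf 0.0 F [-0.3 -4.1 -0.2] M [-0.41 -0.01 -0.07] q [-0.012  1.03  -0.424  0.238  0.398  1.903 -1.405]
```

>>> move_arm(steps=[{"dx":4.5,"dy":0,"dz":0,"spin":0},{"dx":4.5,"dy":0,"dz":0,"spin":0},{"dx":4.5,"dy":0,"dz":0,"spin":0},{"dx":4.5,"dy":0,"dz":0,"spin":0},{"dx":4.5,"dy":0,"dz":0,"spin":0},{"dx":4.5,"dy":0,"dz":0,"spin":0}])

```text
time: 3.15
ee_pos: [0.8715, 0.0498, 0.4338]
eef_rot: [0.987, 0.158, 0.008, 0.001]
ft_force: [-0.3, -0.8, 0.5]
width: 0.0869
grip_force: 0.0
```

```bash
python3 -c "
from h import *
st()"
```

```text
t 3.15 p [0.8715 0.0498 0.4338] x [0.95  0.312 0.016] y [ 0.312 -0.95   0.004] z [ 0.017  0.001 -1.   ] w 0.0869 gf 0.0 F [-0.3 -0.8  0.5] M [-0.02  0.02 -0.01] q [-0.101  1.102 -0.09   0.17   0.084  1.853 -1.37 ]
```

>>> move_arm(steps=[{"dx":0,"dy":0,"dz":-4,"spin":0},{"dx":0,"dy":0,"dz":-4,"spin":0},{"dx":0,"dy":0,"dz":-4,"spin":0},{"dx":0,"dy":0,"dz":-4,"spin":0},{"dx":0,"dy":0,"dz":-4,"spin":0},{"dx":0,"dy":0,"dz":-4,"spin":0}])

```text
time: 3.75
ee_pos: [0.834, 0.035, 0.5246]
eef_rot: [0.989, 0.149, 0.013, -0.002]
ft_force: [0.1, -0.9, 0.7]
width: 0.0871
grip_force: 0.0
```

```bash
python3 -c "
from h import *
st()"
```

```text
t 3.75 p [0.834  0.035  0.5246] x [0.956 0.294 0.027] y [ 0.294 -0.956 -0.001] z [ 0.025  0.009 -1.   ] w 0.0871 gf 0.0 F [ 0.1 -0.9  0.7] M [-0.03  0.03 -0.05] q [-0.165  1.067  1.084  0.162 -1.022  1.969 -1.284]
```

>>> move_arm(steps=[{"dx":0,"dy":0,"dz":-4,"spin":0},{"dx":0,"dy":0,"dz":-4,"spin":0},{"dx":0,"dy":0,"dz":-4,"spin":0},{"dx":0,"dy":0,"dz":-4,"spin":0},{"dx":0,"dy":0,"dz":-4,"spin":0},{"dx":0,"dy":0,"dz":-4,"spin":0},{"dx":0,"dy":0,"dz":-4,"spin":0},{"dx":0,"dy":0,"dz":-4,"spin":0},{"dx":0,"dy":0,"dz":-4,"spin":0},{"dx":0,"dy":0,"dz":-4,"spin":0}])

```text
time: 4.75
ee_pos: [0.7187, 0.0187, 0.7266]
eef_rot: [0.986, 0.143, 0.089, -0.002]
ft_force: [0.3, -0.7, -0.7]
width: 0.0873
grip_force: 0.0
```

```bash
python3 -c "
from h import *
st()"
```

```text
t 4.75 p [0.7187 0.0187 0.7266] x [0.943 0.281 0.177] y [ 0.282 -0.959  0.021] z [ 0.175  0.03  -0.984] w 0.0873 gf 0.0 F [ 0.3 -0.7 -0.7] M [-0.02  0.19  0.02] q [-0.123  0.752  0.348  0.162 -0.324  2.058 -1.349]
```

Pushing past the reach limit does tilt the tool, because the lost orientation carries over to the next row. I'll fit the arm kinematics so I can plan this properly.

```bash
cat > fk.py <<'E'
from h import *
# pos, x axis, z axis, q
D=[([.1846,-.597,.4042],[.955,.295,0],[0,.001,-1],[1.248,.333,-.065,1.461,.022,1.35,-.089]),
([.4387,-.099,.4848],[.955,.295,0],[0,-.001,-1],[.752,-.07,-.591,1.736,-.039,1.464,-1.104]),
([.8504,.0114,.4665],[.962,.271,-.013],[-.008,-.018,-1],[-.012,1.03,-.424,.238,.398,1.903,-1.405]),
([.8715,.0498,.4338],[.95,.312,.016],[.017,.001,-1],[-.101,1.102,-.09,.17,.084,1.853,-1.37]),
([.834,.035,.5246],[.956,.294,.027],[.025,.009,-1],[-.165,1.067,1.084,.162,-1.022,1.969,-1.284]),
([.7187,.0187,.7266],[.943,.281,.177],[.175,.03,-.984],[-.123,.752,.348,.162,-.324,2.058,-1.349])]
Z,Y=[0,0,1],[0,1,0]
def rot(ax,a): return cv2.Rodrigues(np.float64(ax)*a)[0]
def fk(q,L,sg):
    R=np.eye(3);p=np.zeros(3)
    for i in range(7):
        R=R@rot(Z if i%2==0 else Y,sg[i]*q[i]) 
        p=p+R@L[i]
    return p,R@rot(Z,L[7][2])
def unpack(v):  # links: after j1 z; j2 none; j3: z + x offset; j4: x,z; j5: z,x ; j6 ; j7
    L=np.zeros((8,3)); L[0,2]=v[0];L[2,2]=v[1];L[2,0]=v[2];L[3,0]=v[3];L[4,2]=v[4];L[4,0]=v[5];L[5,0]=v[6];L[6,2]=v[7];L[7,2]=v[8];return L
def res(v,sg):
    o=[]
    for P,x,z,q in D:
        p,R=fk(q,unpack(v),sg); o+=[(p-P)*5,R[:,0]-x,R[:,2]-z]
    return np.ravel(o)
E
python3 - <<'E'
from fk import *
import itertools
out=[]
for a,b,c in itertools.product([1,-1],repeat=3):
  for y0 in(0,3.14):
    sg=[a,1,b,1,c,1,0]
    for d in(1,-1):
        sg2=sg[:6]+[d]
        s=least_squares(res,[.3,.3,0,0,.35,0,0,.1,y0],args=(sg2,));out.append((s.cost,sg2,s.x))
out.sort(key=lambda t:t[0])
for o in out[:3]: print(o[0],o[1],o[2].round(4))
print(res(out[0][2],out[0][1]).reshape(-1,9).round(3))
E
```

```text
0.1325119107551746 [-1, 1, -1, 1, -1, 1, -1] [ 2.8140e-01  4.7500e-01  1.0000e-04  3.0300e-02  5.1510e-01 -5.0800e-02
  3.8900e-02  2.3460e-01  1.5711e+00]
0.13251191075517466 [-1, 1, -1, 1, -1, 1, -1] [ 2.8140e-01  4.7500e-01  1.0000e-04  3.0300e-02  5.1510e-01 -5.0800e-02
  3.8900e-02  2.3460e-01  1.5711e+00]
1.9488796322012842 [-1, 1, -1, 1, -1, 1, 1] [ 2.8140e-01  4.7500e-01  1.0000e-04  3.0300e-02  5.1510e-01 -5.0800e-02
  3.8900e-02  2.3460e-01 -2.2627e+00]
[[ 0.213  0.086 -0.01   0.     0.    -0.    -0.001  0.     0.   ]
 [ 0.029  0.209  0.007  0.     0.001 -0.    -0.     0.001  0.   ]
 [-0.035  0.261  0.048  0.001 -0.    -0.    -0.001  0.001  0.   ]
 [-0.011  0.24  -0.007 -0.     0.     0.001  0.     0.001  0.   ]
 [-0.006  0.061 -0.032 -0.    -0.001 -0.001 -0.    -0.001  0.   ]
 [-0.01   0.181 -0.005  0.    -0.    -0.     0.001  0.    -0.   ]]
```

Run:
```python
from fk import *
sg=[-1,1,-1,1,-1,1,-1]
def up(w):
    L=np.zeros((8,3)); L[:7]=w[:21].reshape(7,3); L[7,2]=np.pi/2; return L
def r2(w,reg=.003):
    o=[]
    for P,x,z,q in D: o+=list((fk(q,up(w),sg)[0]-P)*5)
    return np.r_[o,reg*(w-w0)]
w0=np.zeros(21);w0[[2,8,14,20]]=.2814,.475,.515,.23
s=least_squares(r2,w0);print(s.x.reshape(7,3).round(4));print((s.fun[:18]/5*1000).reshape(-1,3).round(1))
np.save('L.npy',up(s.x))
```

```text
[[ 0.0024 -0.0098  0.2591]
 [-0.0026 -0.0098 -0.0129]
 [ 0.0026 -0.0117  0.4621]
 [-0.0023 -0.0117 -0.0125]
 [ 0.0045 -0.0009  0.5025]
 [ 0.0027 -0.0009 -0.0307]
 [-0.0007 -0.0011  0.1993]]
[[ 0.  -0.  -0. ]
 [-0.   0.   0. ]
 [ 0.1 -0.2 -0.1]
 [-0.1  0.3  0.1]
 [-0.  -0.  -0. ]
 [ 0.  -0.1 -0. ]]
```

>>> move_arm(steps=[{"dx":-4.5,"dy":-1.2,"dz":0,"spin":0},{"dx":-4.5,"dy":-1.2,"dz":0,"spin":0},{"dx":-4.5,"dy":-1.2,"dz":0,"spin":0},{"dx":-4.5,"dy":-1.2,"dz":0,"spin":0},{"dx":-4.5,"dy":-1.2,"dz":0,"spin":0},{"dx":-4.5,"dy":-1.2,"dz":0,"spin":0},{"dx":-4.5,"dy":-1.2,"dz":0,"spin":0},{"dx":-4.5,"dy":-1.2,"dz":0,"spin":0},{"dx":-4.5,"dy":-1.2,"dz":0,"spin":0},{"dx":-4.5,"dy":-1.2,"dz":0,"spin":0}])

```text
time: 5.75
ee_pos: [0.3212, 0.0162, 0.6618]
eef_rot: [0.986, 0.14, 0.091, 0.001]
ft_force: [0.2, -0.2, 1.4]
width: 0.0874
grip_force: 0.0
```

```bash
python3 -c "
from h import *
st()"
```

```text
t 5.75 p [0.3212 0.0162 0.6618] x [0.944 0.277 0.179] y [ 0.276 -0.961  0.027] z [ 0.179  0.024 -0.984] w 0.0874 gf 0.0 F [ 0.2 -0.2  1.4] M [0.01 0.29 0.03] q [-0.542 -0.441  0.195  1.656  0.124  1.74  -1.614]
```

>>> move_arm(steps=[{"dx":-3,"dy":-0.8,"dz":0,"spin":0},{"dx":-3,"dy":-0.8,"dz":0,"spin":0},{"dx":-3,"dy":-0.8,"dz":0,"spin":0},{"dx":-3,"dy":-0.8,"dz":0,"spin":0},{"dx":-3,"dy":-0.8,"dz":0,"spin":0}])

```text
time: 6.25
ee_pos: [0.272, 0.0179, 0.6528]
eef_rot: [0.987, 0.142, 0.082, 0.003]
ft_force: [0.2, 0.3, 0.2]
width: 0.087
grip_force: 0.0
```

```bash
python3 -c "
from h import *
st()"
```

```text
t 6.25 p [0.272  0.0179 0.6528] x [0.947 0.28  0.16 ] y [ 0.279 -0.96   0.029] z [ 0.162  0.018 -0.987] w 0.087 gf 0.0 F [0.2 0.3 0.2] M [ 0.01  0.24 -0.01] q [ 0.119 -0.5   -0.185  1.716 -0.099  1.754 -1.363]
```

>>> move_arm(steps=[{"dx":-3,"dy":-0.8,"dz":0,"spin":0},{"dx":-3,"dy":-0.8,"dz":0,"spin":0},{"dx":-3,"dy":-0.8,"dz":0,"spin":0},{"dx":-3,"dy":-0.8,"dz":0,"spin":0},{"dx":-3,"dy":-0.8,"dz":0,"spin":0},{"dx":-3,"dy":-0.8,"dz":0,"spin":0}])

```text
time: 6.85
ee_pos: [0.2671, 0.0282, 0.6232]
eef_rot: [0.987, 0.155, 0.042, -0.006]
ft_force: [-0.4, 2.1, -0.1]
width: 0.0871
grip_force: 0.0
```

```bash
python3 -c "
from h import *
st()"
```

```text
t 6.85 p [0.2671 0.0282 0.6232] x [0.949 0.305 0.085] y [ 0.306 -0.952  0.001] z [ 0.081  0.025 -0.996] w 0.0871 gf 0.0 F [-0.4  2.1 -0.1] M [0.13 0.18 0.1 ] q [ 0.078 -0.499 -0.186  1.776 -0.108  1.773 -1.376]
```

>>> move_arm(steps=[{"dx":-3,"dy":-0.8,"dz":0,"spin":0},{"dx":-3,"dy":-0.8,"dz":0,"spin":0},{"dx":-3,"dy":-0.8,"dz":0,"spin":0},{"dx":-3,"dy":-0.8,"dz":0,"spin":0},{"dx":-3,"dy":-0.8,"dz":0,"spin":0}])

```text
time: 7.35
ee_pos: [0.2612, 0.0201, 0.6013]
eef_rot: [0.991, 0.13, 0.007, -0.009]
ft_force: [-0.7, -3.4, -0.7]
width: 0.0874
grip_force: 0.0
```

```bash
python3 -c "
from h import *
S,R=st()
import numpy as np
print(R.T@(np.array([.492,.0115,.299])-S['ee_pos'])*100)
c=imaging.camera('wrist');cv2.imwrite('pics/w1.png',c['img'][:,:,::-1])
a=-2.8732;L=np.array([[-120,-85,55],[-120,85,55],[120,85,55],[120,-85,55],[-120,0,143],[120,0,143]])/1e3
print(proj(c,L@Ro.from_euler('z',a).as_matrix().T+[.492,.0115,0]).round())"
```

```text
t 7.35 p [0.2612 0.0201 0.6013] x [0.966 0.258 0.016] y [ 0.258 -0.966 -0.016] z [ 0.011  0.02  -1.   ] w 0.0874 gf 0.0 F [-0.7 -3.4 -0.7] M [-0.14  0.06 -0.03] q [-0.008 -0.5   -0.127  1.825 -0.081  1.8   -1.448]
[21.60456988  7.28487927 30.45551663]
[[ 310.  -89.]
 [ 434.  -92.]
 [ 418.   95.]
 [ 311.   96.]
 [ 384. -141.]
 [ 373.   93.]]
```

View pics/w1.png

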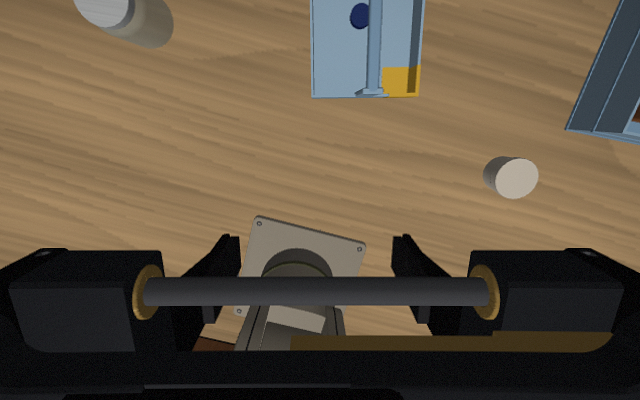

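The wrist view shows the near end of the bar at (371,93) and the yellow corner at (420,95). The fit predicted (373,93) and (418,95), and the tool is back to vertical. Next is the approach and grasp.

>>> move_arm(steps=[{"dx":1.8,"dy":0.6,"dz":2,"spin":0},{"dx":1.8,"dy":0.6,"dz":2,"spin":0},{"dx":1.8,"dy":0.6,"dz":2,"spin":0},{"dx":1.8,"dy":0.6,"dz":2,"spin":0},{"dx":1.8,"dy":0.6,"dz":2,"spin":0},{"dx":1.8,"dy":0.6,"dz":2,"spin":0},{"dx":1.8,"dy":0.6,"dz":2,"spin":0},{"dx":1.8,"dy":0.6,"dz":2,"spin":0},{"dx":1.8,"dy":0.6,"dz":2,"spin":0},{"dx":1.8,"dy":0.6,"dz":2,"spin":0},{"dx":1.8,"dy":0.6,"dz":2,"spin":0},{"dx":1.8,"dy":0.6,"dz":2,"spin":0}])

```text
time: 8.6
ee_pos: [0.4919, 0.0242, 0.3626]
eef_rot: [0.989, 0.144, 0.007, -0.011]
ft_force: [-0.9, -0.6, 0.5]
width: 0.0872
grip_force: 0.0
```

```bash
python3 -c "
from h import *
S,R=st()
import numpy as np
print(R.T@(np.array([.492,.0115,.299])-S['ee_pos'])*100)
c=imaging.camera('wrist');cv2.imwrite('pics/w2.png',c['img'][:,:,::-1])
a=-2.8732;L=np.array([[120,-85,55],[120,85,55],[0,0,143],[120,0,143]])/1e3
print(proj(c,L@Ro.from_euler('z',a).as_matrix().T+[.492,.0115,0]).round())
print(proj(c,S['ee_pos']+R@[0,0,.220]))"
```

```text
t 8.6 p [0.4919 0.0242 0.3626] x [0.958 0.285 0.016] y [ 0.285 -0.958 -0.02 ] z [ 0.01   0.024 -1.   ] w 0.0872 gf 0.0 F [-0.9 -0.6  0.5] M [ 0.01  0.04 -0.05] q [-0.048  0.071 -0.09   1.861 -0.018  1.196 -1.413]
[-0.45354981  1.35089335  6.33022262]
[[252. 305.]
 [411. 310.]
 [340. 234.]
 [334. 375.]]
[[316.15576681 224.2496833 ]]
```

View pics/w2.png

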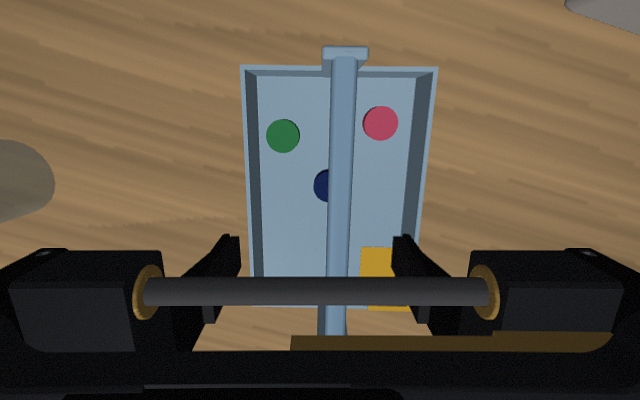

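The bar is where predicted, at (341,234). I'll descend, grip at 60 N and lift.

>>> move_arm(steps=[{"dx":-0.2,"dy":0.7,"dz":2,"spin":0.01},{"dx":-0.2,"dy":0.7,"dz":2,"spin":0.01},{"dx":0,"dy":0,"dz":1.5,"spin":0},{"dx":0,"dy":0,"dz":0.7,"spin":0},{"dx":0,"dy":0,"dz":0,"spin":0}])

```text
time: 9.15
ee_pos: [0.4916, 0.0108, 0.3006]
eef_rot: [0.991, 0.134, 0.006, -0.011]
ft_force: [-0.7, -0.1, 0.3]
width: 0.0869
grip_force: 0.0
```

>>> move_arm(steps=[{"dx":0,"dy":0,"dz":0,"spin":0},{"dx":0,"dy":0,"dz":0,"spin":0},{"dx":0,"dy":0,"dz":0,"spin":0},{"dx":0,"dy":0,"dz":0,"spin":0},{"dx":0,"dy":0,"dz":0,"spin":0},{"dx":0,"dy":0,"dz":0,"spin":0}], claw=0.5, squeeze=60)

```text
time: 9.75
ee_pos: [0.4919, 0.0099, 0.3014]
eef_rot: [0.991, 0.133, 0.007, -0.011]
ft_force: [0.6, 0.3, -0.8]
width: 0.0469
grip_force: 0.0
```

```bash
python3 -c "
from h import *
S,R=st()"
```

```text
t 9.75 p [0.4919 0.0099 0.3014] x [0.965 0.263 0.016] y [ 0.263 -0.965 -0.02 ] z [ 0.01   0.024 -1.   ] w 0.0469 gf 0.0 F [ 0.6  0.3 -0.8] M [-0.01 -0.01  0.02] q [-0.031  0.13  -0.079  1.934 -0.014  1.065 -1.407]
```

>>> move_arm(steps=[{"dx":0,"dy":0,"dz":0,"spin":0},{"dx":0,"dy":0,"dz":0,"spin":0},{"dx":0,"dy":0,"dz":0,"spin":0},{"dx":0,"dy":0,"dz":0,"spin":0},{"dx":0,"dy":0,"dz":0,"spin":0},{"dx":0,"dy":0,"dz":0,"spin":0},{"dx":0,"dy":0,"dz":0,"spin":0},{"dx":0,"dy":0,"dz":0,"spin":0}])

```text
time: 10.55
ee_pos: [0.4919, 0.0098, 0.3013]
eef_rot: [0.991, 0.133, 0.007, -0.011]
ft_force: [0.2, -0.8, -0.0]
width: 0.0155
grip_force: 59.9
```

>>> move_arm(steps=[{"dx":0,"dy":0,"dz":-0.5,"spin":0},{"dx":0,"dy":0,"dz":-1.5,"spin":0},{"dx":0,"dy":0,"dz":-2,"spin":0}])

```text
time: 10.85
ee_pos: [0.4908, 0.009, 0.3408]
eef_rot: [0.991, 0.133, 0.005, -0.011]
ft_force: [0.2, -0.5, -4.2]
width: 0.0154
grip_force: 59.8
```

```bash
python3 -c "
from h import *
S,R=st()"
```

```text
t 10.85 p [0.4908 0.009  0.3408] x [0.965 0.263 0.013] y [ 0.263 -0.965 -0.021] z [ 0.007  0.024 -1.   ] w 0.0154 gf 59.8 F [ 0.2 -0.5 -4.2] M [-0.14  0.03 -0.04] q [-0.03   0.088 -0.077  1.891 -0.018  1.153 -1.404]
```

The tier is lifted and the wrist reads about 4.2 N. I'll raise it further while spinning the yellow corner towards the base.

>>> move_arm(steps=[{"dx":0,"dy":0,"dz":-3,"spin":0.04},{"dx":0,"dy":0,"dz":-3,"spin":0.08},{"dx":0,"dy":0,"dz":-3,"spin":0.08},{"dx":0,"dy":0,"dz":-3,"spin":0.08},{"dx":0,"dy":0,"dz":-3,"spin":0.08},{"dx":0,"dy":0,"dz":-3,"spin":0.08},{"dx":0,"dy":0,"dz":-3,"spin":0.08},{"dx":0,"dy":0,"dz":-3,"spin":0.08},{"dx":0,"dy":0,"dz":-3,"spin":0.08},{"dx":0,"dy":0,"dz":-3,"spin":0.08},{"dx":0,"dy":0,"dz":-3,"spin":0.08},{"dx":0,"dy":0,"dz":-3,"spin":0.04}])

```text
time: 12.05
ee_pos: [0.4874, 0.0004, 0.7023]
eef_rot: [0.953, -0.304, 0.001, -0.013]
ft_force: [0.7, 0.3, -3.5]
width: 0.0155
grip_force: 59.8
```

```bash
python3 -c "
from h import *
S,R=st()"
```

```text
t 12.05 p [4.874e-01 4.000e-04 7.023e-01] x [ 0.816 -0.578 -0.006] y [-0.578 -0.815 -0.025] z [ 0.009  0.024 -1.   ] w 0.0155 gf 59.8 F [ 0.7  0.3 -3.5] M [-0.03 -0.03  0.03] q [-0.045  0.052 -0.044  1.174 -0.022  1.905 -2.284]
```

>>> move_arm(steps=[{"dx":0,"dy":0,"dz":-3,"spin":0},{"dx":0,"dy":0,"dz":-3,"spin":0},{"dx":0,"dy":0,"dz":-3,"spin":0},{"dx":0,"dy":0,"dz":-3,"spin":0},{"dx":0,"dy":0,"dz":-3,"spin":0},{"dx":0,"dy":0,"dz":-3,"spin":0},{"dx":0,"dy":0,"dz":-3,"spin":0}])

```text
time: 12.75
ee_pos: [0.4652, -0.0026, 0.8054]
eef_rot: [0.952, -0.302, 0.038, -0.026]
ft_force: [0.3, 0.6, -3.7]
width: 0.0156
grip_force: 59.8
```

```bash
python3 -c "
from h import *
S,R=st(); print('up in tool',R[2])"
```

```text
t 12.75 p [ 0.4652 -0.0026  0.8054] x [ 0.814 -0.578  0.058] y [-0.574 -0.816 -0.072] z [ 0.089  0.026 -0.996] w 0.0156 gf 59.8 F [ 0.3  0.6 -3.7] M [ 0.06  0.2  -0.05] q [-0.704  0.076  0.709  0.935 -0.085  2.059 -2.227]
up in tool [ 0.05761247 -0.07239203 -0.9957109 ]
```

>>> move_arm(steps=[{"dx":0.5,"dy":-0.3,"dz":-3,"spin":0},{"dx":0.5,"dy":-0.3,"dz":-3,"spin":0},{"dx":0.5,"dy":-0.3,"dz":-3,"spin":0},{"dx":0.5,"dy":-0.3,"dz":-3,"spin":0},{"dx":0.5,"dy":-0.3,"dz":-3,"spin":0},{"dx":0.5,"dy":-0.3,"dz":-3,"spin":0},{"dx":0.5,"dy":-0.3,"dz":-3,"spin":0},{"dx":0.5,"dy":-0.3,"dz":-3,"spin":0}])

```text
time: 13.55
ee_pos: [0.4283, -0.0112, 0.8868]
eef_rot: [0.943, -0.301, 0.131, -0.059]
ft_force: [0.2, 0.3, -4.3]
width: 0.0152
grip_force: 59.9
```

```bash
python3 -c "
from h import *
S,R=st(); print('up in tool',R[2])"
```

```text
t 13.55 p [ 0.4283 -0.0112  0.8868] x [ 0.785 -0.583  0.211] y [-0.552 -0.812 -0.189] z [ 0.282  0.032 -0.959] w 0.0152 gf 59.9 F [ 0.2  0.3 -4.3] M [0.01 0.7  0.02] q [-0.826  0.047  0.842  0.765 -0.079  2.058 -2.225]
up in tool [ 0.21133968 -0.18907835 -0.9589499 ]
```

>>> move_arm(steps=[{"dx":0.5,"dy":-0.3,"dz":-3,"spin":0},{"dx":0.5,"dy":-0.3,"dz":-3,"spin":0},{"dx":0.5,"dy":-0.3,"dz":-3,"spin":0},{"dx":0.5,"dy":-0.3,"dz":-3,"spin":0},{"dx":0.5,"dy":-0.3,"dz":-3,"spin":0},{"dx":0.5,"dy":-0.3,"dz":-3,"spin":0},{"dx":0.5,"dy":-0.3,"dz":-3,"spin":0},{"dx":0.5,"dy":-0.3,"dz":-3,"spin":0}])

```text
time: 14.35
ee_pos: [0.3578, -0.0227, 0.9591]
eef_rot: [0.925, -0.296, 0.218, -0.092]
ft_force: [0.4, -0.2, -4.9]
width: 0.0155
grip_force: 59.9
```

```bash
python3 -c "
from h import *
S,R=st(); print('up in tool',R[2])"
```

```text
t 14.35 p [ 0.3578 -0.0227  0.9591] x [ 0.73  -0.587  0.349] y [-0.507 -0.808 -0.3  ] z [ 0.458  0.042 -0.888] w 0.0155 gf 59.9 F [ 0.4 -0.2 -4.9] M [-0.02  1.02  0.01] q [-0.164 -0.008  0.105  0.613 -0.016  2.058 -2.259]
up in tool [ 0.34936901 -0.29955401 -0.88781118]
```

>>> move_arm(steps=[{"dx":0.5,"dy":-0.3,"dz":-3,"spin":0},{"dx":0.5,"dy":-0.3,"dz":-3,"spin":0},{"dx":0.5,"dy":-0.3,"dz":-3,"spin":0},{"dx":0.5,"dy":-0.3,"dz":-3,"spin":0},{"dx":0.5,"dy":-0.3,"dz":-3,"spin":0},{"dx":0,"dy":0,"dz":0,"spin":0},{"dx":0,"dy":0,"dz":0,"spin":0},{"dx":0,"dy":0,"dz":0,"spin":0}])

```text
time: 15.15
ee_pos: [0.2983, -0.0306, 0.9955]
eef_rot: [0.912, -0.292, 0.267, -0.111]
ft_force: [-0.0, 0.9, -3.8]
width: 0.0152
grip_force: 59.9
```

```bash
python3 -c "
from h import *
S,R=st(); print('up in tool',R[2])
n=[]
for k in('top','wrist','scene'):
    c=imaging.camera(k);n.append(c['img'][:,:,::-1])
print(proj(imaging.camera('top'),S['ee_pos']+R@[0,0,.25]),proj(imaging.camera('scene'),S['ee_pos']+R@[0,0,.25]))
cv2.imwrite('pics/m1.png',cv2.resize(np.vstack([np.hstack(n[:2]),np.hstack([n[2],n[2]*0])]),(800,500),interpolation=cv2.INTER_AREA))"
```

```text
t 15.15 p [ 0.2983 -0.0306  0.9955] x [ 0.688 -0.591  0.422] y [-0.473 -0.805 -0.357] z [ 0.551  0.046 -0.833] w 0.0152 gf 59.9 F [-0.   0.9 -3.8] M [0.04 1.28 0.03] q [ 0.567 -0.044 -0.5    0.538 -0.115  2.058 -2.213]
up in tool [ 0.4215838  -0.35736447 -0.83340131]
[[371.23918955 221.13757839]] [[329.84423821 -83.91765412]]
```

View pics/m1.png

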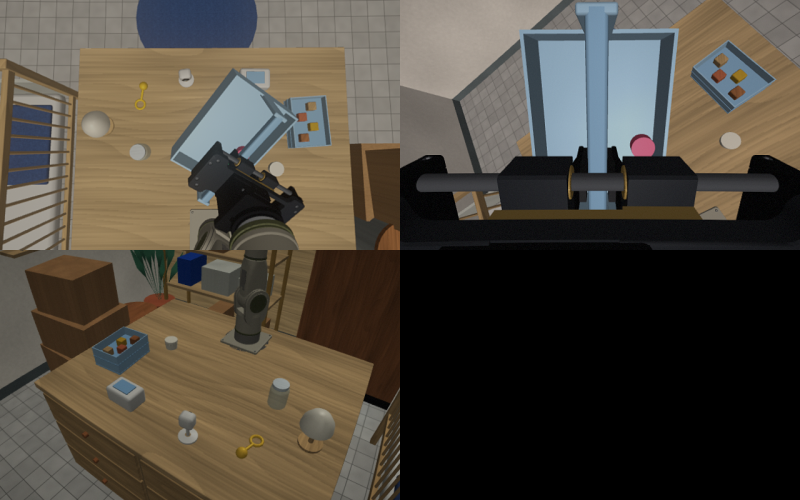

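The wrist view shows the pink cap still partway along the +y wall, at about (642,147) in the mosaic. The gripper hides the corner. I'll locate the cap in tier coordinates.

```bash
cat >> h.py <<'E'
# tier in tool frame, from grasp
_Rg=Ro.from_quat([.991,.133,.007,-.011]).as_matrix()
RT=_Rg.T@Ro.from_euler('z',-2.8732).as_matrix(); TT=_Rg.T@(np.array([.492,.0115,0])-[.4919,.0098,.3013])
def tier(S,R): return R@RT, S['ee_pos']+R@TT
def caps(n='wrist',show=False):
    S,R=st(); Rt,pt=tier(S,R); c=imaging.camera(n); hsv=cv2.cvtColor(c['img'],cv2.COLOR_RGB2HSV)
    print('slope tier xy',(-Rt[2,:2]).round(3),'tilt',np.degrees(np.arccos(Rt[2,2])).round(1),'foot z',(pt+Rt@[.12,.085,0])[2].round(3),'foot',(pt+Rt@[.12,.085,0]).round(3))
    c2=dict(c); c2['R']=c['R']@Rt; c2['t']=c['R']@pt+c['t']
    for nm,lo,hi in[('pink',(165,90,80),(179,255,255)),('green',(50,90,40),(80,255,255)),('navy',(112,90,20),(128,255,120)),('yellow',(20,150,80),(30,255,255))]:
        m=cv2.inRange(hsv,lo,hi); k,l,s,ce=cv2.connectedComponentsWithStats(m)
        for i in range(1,k):
            if s[i,4]>25:
                t=ray(c2,ce[i],.020)
                if abs(t[0])<.14 and abs(t[1])<.11: print(n,nm,s[i],ce[i].round(),'tier',t.round(3))
    return c
E
python3 -c "
from h import *
caps('wrist');caps('top')"
```

```text
t 15.4 p [ 0.298  -0.0304  0.9957] x [ 0.688 -0.591  0.422] y [-0.472 -0.806 -0.358] z [ 0.551  0.047 -0.833] w 0.0153 gf 59.9 F [ 0.5  0.8 -4.2] M [-0.07  1.3  -0.02] q [ 0.569 -0.044 -0.501  0.538 -0.115  2.058 -2.212]
slope tier xy [0.409 0.34 ] tilt 32.1 foot z 0.663 foot [ 0.334 -0.015  0.663]
wrist pink [ 370  215   38   35 1110] [388. 233.] tier [0.028 0.062 0.02 ]
t 15.45 p [ 0.2978 -0.0304  0.9958] x [ 0.687 -0.591  0.422] y [-0.472 -0.805 -0.358] z [ 0.552  0.046 -0.833] w 0.0154 gf 59.9 F [-0.   0.6 -3.8] M [-0.02  1.25  0.  ] q [ 0.57  -0.045 -0.501  0.538 -0.116  2.058 -2.212]
slope tier xy [0.409 0.34 ] tilt 32.1 foot z 0.663 foot [ 0.334 -0.015  0.663]
top pink [378 234  13  12  75] [383. 239.] tier [0.021 0.045 0.02 ]
```

>>> move_arm(steps=[{"dx":-0.8,"dy":0.7,"dz":1.6,"spin":0},{"dx":-1.7,"dy":1.4,"dz":3.3,"spin":0},{"dx":-1.7,"dy":1.4,"dz":3.3,"spin":0},{"dx":-1.7,"dy":1.4,"dz":3.3,"spin":0},{"dx":-1.7,"dy":1.4,"dz":3.3,"spin":0},{"dx":-0.8,"dy":0.7,"dz":1.6,"spin":0},{"dx":0.7,"dy":1.1,"dz":0.1,"spin":0},{"dx":1.4,"dy":2.2,"dz":0.2,"spin":0},{"dx":2.0,"dy":3.1,"dz":0.2,"spin":0},{"dx":2.0,"dy":3.1,"dz":0.2,"spin":0},{"dx":2.0,"dy":3.1,"dz":0.2,"spin":0},{"dx":1.0,"dy":1.6,"dz":0.1,"spin":0}])

```text
time: 16.7
ee_pos: [0.2981, -0.2016, 0.7822]
eef_rot: [0.911, -0.294, 0.267, -0.109]
ft_force: [0.2, 0.8, -3.8]
width: 0.0153
grip_force: 59.9
```

```bash
python3 -c "
from h import *
c=caps('top');cv2.imwrite('pics/t2.png',cv2.resize(c['img'][80:400,220:640,::-1],None,fx=1.9,fy=1.8))
c=caps('wrist')"
```

```text
t 16.7 p [ 0.2981 -0.2016  0.7822] x [ 0.685 -0.594  0.422] y [-0.477 -0.803 -0.356] z [ 0.551  0.042 -0.834] w 0.0153 gf 59.9 F [ 0.2  0.8 -3.8] M [0.11 1.45 0.08] q [ 0.657 -0.314 -0.011  1.376 -0.378  1.615 -1.656]
slope tier xy [0.409 0.339] tilt 32.1 foot z 0.45 foot [ 0.334 -0.187  0.45 ]
top yellow [419 250  15  20  49] [425. 261.] tier [0.096 0.03  0.02 ]
top yellow [438 283  11   9  45] [443. 287.] tier [0.124 0.108 0.02 ]
t 16.75 p [ 0.2981 -0.2035  0.7814] x [ 0.684 -0.596  0.421] y [-0.479 -0.802 -0.356] z [ 0.55   0.042 -0.834] w 0.0156 gf 60.0 F [-0.6 -3.3 -5.4] M [-0.61  1.32 -0.42] q [ 0.657 -0.312 -0.008  1.376 -0.377  1.614 -1.655]
slope tier xy [0.408 0.339] tilt 32.0 foot z 0.449 foot [ 0.334 -0.189  0.449]
wrist pink [ 370  214   39   36 1127] [389. 233.] tier [0.028 0.063 0.02 ]
```

View pics/t2.png

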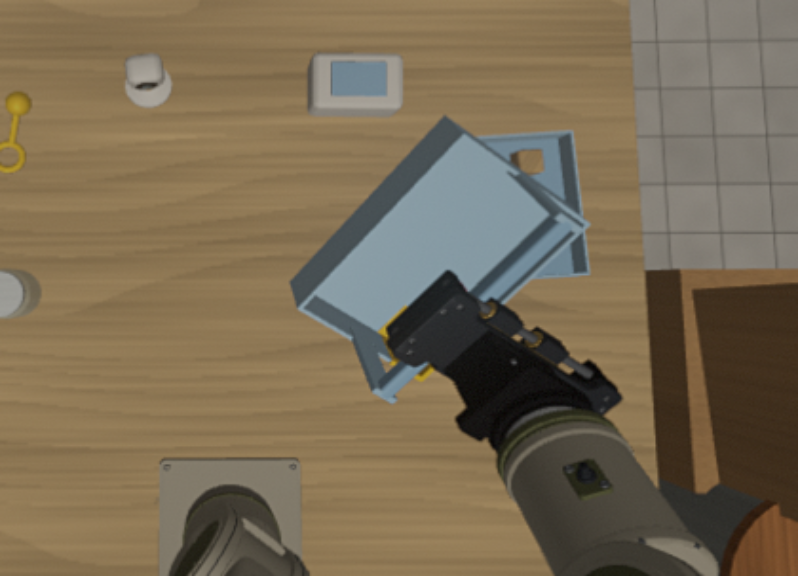

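The bar and the gripper hide most of the corner. Some yellow floor shows at about (395,325). I'll shift sideways and up for a more oblique look.

>>> move_arm(steps=[{"dx":1.2,"dy":0.6,"dz":-0.9,"spin":0},{"dx":2.3,"dy":1.2,"dz":-1.8,"spin":0},{"dx":2.3,"dy":1.2,"dz":-1.8,"spin":0},{"dx":2.3,"dy":1.2,"dz":-1.8,"spin":0},{"dx":2.3,"dy":1.2,"dz":-1.8,"spin":0},{"dx":1.2,"dy":0.6,"dz":-0.9,"spin":0}])

```text
time: 17.4
ee_pos: [0.3002, -0.3198, 0.8863]
eef_rot: [0.912, -0.292, 0.268, -0.109]
ft_force: [-0.5, 1.0, -4.5]
width: 0.0154
grip_force: 59.9
```

```bash
python3 -c "
from h import *
c=caps('top');cv2.imwrite('pics/t3.png',cv2.resize(c['img'][180:330,380:560,::-1],None,fx=4,fy=4,interpolation=cv2.INTER_CUBIC))
c=caps('wrist')"
```

```text
t 17.4 p [ 0.3002 -0.3198  0.8863] x [ 0.686 -0.591  0.424] y [-0.474 -0.806 -0.355] z [ 0.551  0.042 -0.833] w 0.0154 gf 59.9 F [-0.5  1.  -4.5] M [0.02 1.39 0.04] q [ 0.709  0.023  0.189  0.834 -0.507  1.886 -1.552]
slope tier xy [0.411 0.337] tilt 32.1 foot z 0.554 foot [ 0.336 -0.306  0.554]
top pink [532 234  24  20 290] [543. 243.] tier [0.029 0.057 0.02 ]
top green [518 247  23  20 311] [528. 256.] tier [0.063 0.055 0.02 ]
top navy [505 261  21  18 274] [515. 270.] tier [0.097 0.058 0.02 ]
top yellow [496 250  40  43 495] [516. 273.] tier [0.101 0.064 0.02 ]
t 17.45 p [ 0.3005 -0.321   0.8863] x [ 0.686 -0.592  0.424] y [-0.475 -0.805 -0.355] z [ 0.551  0.042 -0.833] w 0.0156 gf 59.9 F [ 1.1 -3.4 -2.3] M [-0.39  0.84 -0.29] q [ 0.71   0.026  0.19   0.831 -0.508  1.887 -1.552]
slope tier xy [0.41  0.338] tilt 32.1 foot z 0.554 foot [ 0.337 -0.307  0.554]
wrist pink [ 370  214   38   36 1120] [388. 233.] tier [0.028 0.062 0.02 ]
wrist yellow [433 167  19  22 261] [441. 177.] tier [-0.024  0.104  0.02 ]
```

View pics/t3.png

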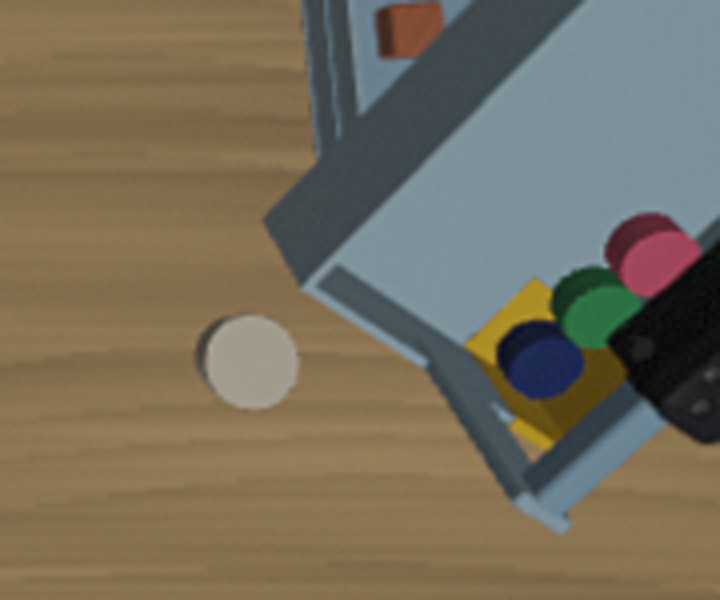

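The view is clear now. Navy, green and pink stand in a row along the +y wall, at tier x of about 97, 63 and 29 mm. I'll spin the slope towards +x so the column folds over, then bring it back.

>>> move_arm(steps=[{"dx":0,"dy":0,"dz":0,"spin":-0.06},{"dx":0,"dy":0,"dz":0,"spin":-0.12},{"dx":0,"dy":0,"dz":0,"spin":-0.12},{"dx":0,"dy":0,"dz":0,"spin":-0.12},{"dx":0,"dy":0,"dz":0,"spin":-0.12},{"dx":0,"dy":0,"dz":0,"spin":-0.12},{"dx":0,"dy":0,"dz":0,"spin":-0.06},{"dx":0,"dy":0,"dz":0,"spin":0}])

```text
time: 18.3
ee_pos: [0.2998, -0.3173, 0.8853]
eef_rot: [0.956, 0.049, 0.289, -0.009]
ft_force: [-0.8, 0.8, -3.6]
width: 0.0159
grip_force: 59.9
```

```bash
python3 -c "
from h import *
c=caps('top');cv2.imwrite('pics/t4.png',c['img'][:,:,::-1])
c=caps('wrist')"
```

```text
t 18.3 p [ 0.2998 -0.3173  0.8853] x [0.828 0.089 0.554] y [ 0.099 -0.995  0.012] z [ 0.552  0.045 -0.833] w 0.0159 gf 59.9 F [-0.8  0.8 -3.6] M [-0.04  1.34 -0.01] q [ 0.714  0.016  0.18   0.843 -0.505  1.883 -0.832]
slope tier xy [ 0.539 -0.03 ] tilt 32.7 foot z 0.57 foot [ 0.37  -0.404  0.57 ]
top pink [556 215  13  20 167] [563. 224.] tier [0.025 0.053 0.02 ]
top green [552 233  14  12 104] [559. 238.] tier [0.054 0.049 0.02 ]
top navy [550 251  11  16  69] [555. 260.] tier [0.1  0.05 0.02]
top yellow [542 243  12  24 189] [548. 255.] tier [0.086 0.035 0.02 ]
t 18.35 p [ 0.2998 -0.3174  0.8853] x [0.828 0.086 0.554] y [ 0.097 -0.995  0.011] z [ 0.552  0.045 -0.833] w 0.0151 gf 59.9 F [-0.2 -0.2 -4.4] M [-0.04  1.3   0.02] q [ 0.714  0.017  0.18   0.843 -0.505  1.883 -0.834]
slope tier xy [ 0.539 -0.028] tilt 32.7 foot z 0.57 foot [ 0.37  -0.404  0.57 ]
wrist pink [ 369  216   38   34 1034] [388. 234.] tier [0.029 0.061 0.02 ]
```

>>> move_arm(steps=[{"dx":0,"dy":0,"dz":0,"spin":-0.08},{"dx":0,"dy":0,"dz":0,"spin":-0.08},{"dx":0,"dy":0,"dz":0,"spin":0},{"dx":0,"dy":0,"dz":0,"spin":0}])

```text
time: 18.8
ee_pos: [0.2999, -0.3179, 0.8852]
eef_rot: [0.949, 0.123, 0.289, 0.014]
ft_force: [-1.0, 0.2, -3.7]
width: 0.0156
grip_force: 59.9
```

```bash
python3 -c "
from h import *
c=caps('top')
c=caps('wrist')" | grep -v ' p '
```

```text
slope tier xy [ 0.531 -0.115] tilt 32.9 foot z 0.578 foot [ 0.384 -0.421  0.578]
top pink [579 214   4  12  38] [580. 219.] tier [0.031 0.075 0.02 ]
top green [558 228   5  13  44] [561. 234.] tier [0.053 0.043 0.02 ]
top green [579 230   4  11  30] [580. 235.] tier [0.064 0.075 0.02 ]
top yellow [552 238  11  30  78] [556. 248.] tier [0.082 0.035 0.02 ]
slope tier xy [ 0.531 -0.115] tilt 32.9 foot z 0.578 foot [ 0.384 -0.421  0.578]
wrist pink [ 368  216   39   34 1007] [387. 235.] tier [0.03  0.061 0.02 ]
```

>>> move_arm(steps=[{"dx":0,"dy":0,"dz":0,"spin":-0.08},{"dx":0,"dy":0,"dz":0,"spin":-0.08},{"dx":0,"dy":0,"dz":0,"spin":0},{"dx":0,"dy":0,"dz":0,"spin":0}])

```text
time: 19.3
ee_pos: [0.2999, -0.3181, 0.8851]
eef_rot: [0.937, 0.198, 0.287, 0.037]
ft_force: [0.0, 0.1, -3.8]
width: 0.0155
grip_force: 59.9
```

```bash
python3 -c "
from h import *
c=caps('top')
c=caps('wrist')" | grep -v ' p '
```

```text
slope tier xy [ 0.508 -0.2  ] tilt 33.1 foot z 0.589 foot [ 0.401 -0.436  0.589]
top pink [569 204  15  21 186] [575. 213.] tier [0.028 0.063 0.02 ]
top green [573 223  13  17 154] [579. 230.] tier [0.065 0.063 0.02 ]
top navy [579 238  11  11  68] [585. 242.] tier [0.094 0.069 0.02 ]
top yellow [584 231  24  24 245] [596. 244.] tier [0.106 0.086 0.02 ]
slope tier xy [ 0.508 -0.2  ] tilt 33.1 foot z 0.589 foot [ 0.401 -0.436  0.589]
wrist pink [362 216  38  34 991] [381. 235.] tier [0.03  0.055 0.02 ]
```

>>> move_arm(steps=[{"dx":0,"dy":0,"dz":0,"spin":-0.06},{"dx":0,"dy":0,"dz":0,"spin":0},{"dx":0,"dy":0,"dz":0,"spin":0}])

```text
time: 19.7
ee_pos: [0.2999, -0.3181, 0.8851]
eef_rot: [0.93, 0.227, 0.286, 0.046]
ft_force: [0.2, 0.2, -3.7]
width: 0.0158
grip_force: 59.9
```

```bash
python3 -c "
from h import *
c=caps('top')
c=caps('wrist')" | grep -v ' p '
```

```text
slope tier xy [ 0.496 -0.232] tilt 33.2 foot z 0.593 foot [ 0.408 -0.44   0.593]
top pink [538 222  21  21 303] [548. 233.] tier [0.049 0.01  0.02 ]
top green [546 239  16  16  96] [553. 246.] tier [0.08  0.012 0.02 ]
top navy [574 233  16  15 111] [583. 240.] tier [0.091 0.06  0.02 ]
top yellow [572 223  39  31 480] [593. 239.] tier [0.098 0.077 0.02 ]
slope tier xy [ 0.496 -0.232] tilt 33.2 foot z 0.593 foot [ 0.408 -0.44   0.593]
wrist green [331 306   3  13  33] [332. 313.] tier [0.112 0.011 0.02 ]
```

The column folded. Navy stayed in the corner, with green and pink now beside it. I'll spin back to the diagonal.

>>> move_arm(steps=[{"dx":0,"dy":0,"dz":0,"spin":0.14},{"dx":0,"dy":0,"dz":0,"spin":0.14},{"dx":0,"dy":0,"dz":0,"spin":0.14},{"dx":0,"dy":0,"dz":0,"spin":0.14},{"dx":0,"dy":0,"dz":0,"spin":0.14},{"dx":0,"dy":0,"dz":0,"spin":0.14},{"dx":0,"dy":0,"dz":0,"spin":0.14},{"dx":0,"dy":0,"dz":0,"spin":0.14},{"dx":0,"dy":0,"dz":0,"spin":0.06},{"dx":0,"dy":0,"dz":0,"spin":0},{"dx":0,"dy":0,"dz":0,"spin":0}])

```text
time: 20.9
ee_pos: [0.2999, -0.3181, 0.8852]
eef_rot: [0.9, -0.327, 0.263, -0.12]
ft_force: [-0.9, 0.5, -3.9]
width: 0.0153
grip_force: 59.9
```

```bash
python3 -c "
from h import *
c=caps('top');cv2.imwrite('pics/t5.png',cv2.resize(c['img'][180:330,420:600,::-1],None,fx=4,fy=4,interpolation=cv2.INTER_CUBIC))
c=caps('wrist')" | grep -v ' p '
```

```text
slope tier xy [0.38  0.371] tilt 32.1 foot z 0.554 foot [ 0.336 -0.291  0.554]
top pink [466 233  21  20 309] [476. 243.] tier [ 0.096 -0.032  0.02 ]
top green [486 250  22  20 324] [496. 260.] tier [0.097 0.024 0.02 ]
top navy [499 260  20  19 224] [509. 270.] tier [0.097 0.061 0.02 ]
top yellow [495 250  36  42 464] [514. 272.] tier [0.094 0.071 0.02 ]
slope tier xy [0.38  0.371] tilt 32.1 foot z 0.554 foot [ 0.336 -0.291  0.554]
wrist yellow [435 155  23  23 294] [446. 166.] tier [-0.034  0.108  0.02 ]
```

View pics/t5.png

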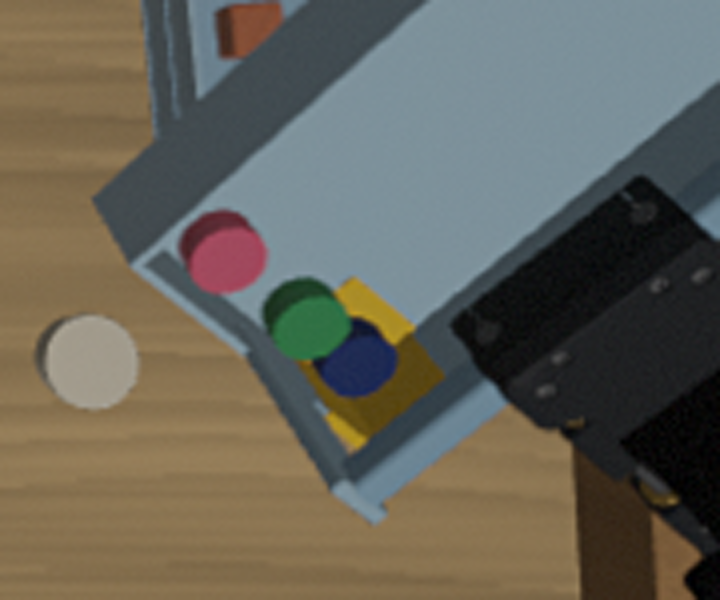

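Navy is in the corner and green is beside it, but pink sits further along the x wall at about (96,-32) mm. I need the mirrored fold. I'll first move right and down to gain joint 7 range, then spin the slope past +y.

>>> move_arm(steps=[{"dx":0.5,"dy":1.4,"dz":0.8,"spin":0},{"dx":0.9,"dy":2.7,"dz":1.6,"spin":0},{"dx":0.9,"dy":2.7,"dz":1.6,"spin":0},{"dx":0.9,"dy":2.7,"dz":1.6,"spin":0},{"dx":0.9,"dy":2.7,"dz":1.6,"spin":0},{"dx":0.9,"dy":2.7,"dz":1.6,"spin":0},{"dx":0.4,"dy":1.3,"dz":0.8,"spin":0}])

```text
time: 21.7
ee_pos: [0.3023, -0.4748, 0.7592]
eef_rot: [0.899, -0.33, 0.261, -0.121]
ft_force: [-0.7, 0.6, -4.7]
width: 0.0158
grip_force: 60.0
```

```bash
python3 -c "
from h import *
c=caps('top')"
```

```text
t 21.7 p [ 0.3023 -0.4748  0.7592] x [ 0.647 -0.656  0.389] y [-0.53  -0.753 -0.39 ] z [ 0.549  0.046 -0.835] w 0.0158 gf 60.0 F [-0.7  0.6 -4.7] M [0.04 1.42 0.02] q [ 0.849  0.168  0.29   0.99  -0.598  1.728 -1.32 ]
slope tier xy [0.375 0.373] tilt 31.9 foot z 0.428 foot [ 0.338 -0.447  0.428]
top pink [528 239  20  18 230] [538. 248.] tier [ 0.097 -0.009  0.02 ]
top green [538 248  20  18 190] [549. 257.] tier [0.098 0.028 0.02 ]
top navy [549 257  18  16 152] [558. 266.] tier [0.098 0.062 0.02 ]
top yellow [554 248  26  37 348] [566. 268.] tier [0.091 0.079 0.02 ]
```

>>> move_arm(steps=[{"dx":0,"dy":0,"dz":0,"spin":0.14},{"dx":0,"dy":0,"dz":0,"spin":0.14},{"dx":0,"dy":0,"dz":0,"spin":0.14},{"dx":0,"dy":0,"dz":0,"spin":0.14},{"dx":0,"dy":0,"dz":0,"spin":0.14},{"dx":0,"dy":0,"dz":0,"spin":0.14},{"dx":0,"dy":0,"dz":0,"spin":0.14},{"dx":0,"dy":0,"dz":0,"spin":0.1}])

```text
time: 22.55
ee_pos: [0.3024, -0.4709, 0.7641]
eef_rot: [-0.601, 0.745, -0.163, 0.239]
ft_force: [0.2, -0.1, -3.3]
width: 0.0156
grip_force: 60.0
```

```bash
python3 -c "
from h import *
c=caps('top');c=caps('wrist')"
```

```text
t 22.55 p [ 0.3024 -0.4709  0.7641] x [-0.163 -0.974 -0.16 ] y [-0.817  0.224 -0.531] z [ 0.552  0.044 -0.832] w 0.0156 gf 60.0 F [ 0.2 -0.1 -3.3] M [0.03 1.21 0.04] q [ 0.79   0.164  0.36   0.988 -0.614  1.734 -2.401]
slope tier xy [-0.173  0.514] tilt 32.9 foot z 0.489 foot [ 0.414 -0.317  0.489]
top yellow [504 220  33  36 551] [518. 240.] tier [0.096 0.075 0.02 ]
t 22.6 p [ 0.3024 -0.4709  0.7641] x [-0.167 -0.972 -0.163] y [-0.817  0.229 -0.53 ] z [ 0.552  0.044 -0.832] w 0.0152 gf 60.0 F [-0.4  0.4 -3. ] M [-0.02  1.23  0.02] q [ 0.79   0.164  0.36   0.988 -0.614  1.734 -2.405]
slope tier xy [-0.176  0.513] tilt 32.9 foot z 0.489 foot [ 0.414 -0.316  0.489]
```

>>> move_arm(steps=[{"dx":0,"dy":0,"dz":0,"spin":0.08},{"dx":0,"dy":0,"dz":0,"spin":0},{"dx":0,"dy":0,"dz":0,"spin":-0.14},{"dx":0,"dy":0,"dz":0,"spin":-0.14},{"dx":0,"dy":0,"dz":0,"spin":-0.14},{"dx":0,"dy":0,"dz":0,"spin":-0.14},{"dx":0,"dy":0,"dz":0,"spin":-0.14},{"dx":0,"dy":0,"dz":0,"spin":-0.14},{"dx":0,"dy":0,"dz":0,"spin":-0.14},{"dx":0,"dy":0,"dz":0,"spin":-0.14}])

```text
time: 23.65
ee_pos: [0.3025, -0.4713, 0.7637]
eef_rot: [0.894, -0.341, 0.261, -0.124]
ft_force: [-0.2, 1.1, -3.9]
width: 0.0156
grip_force: 59.9
```

```bash
python3 -c "
from h import *
c=caps('top');c=caps('wrist')"
```

```text
t 23.65 p [ 0.3025 -0.4713  0.7637] x [ 0.631 -0.675  0.382] y [-0.545 -0.737 -0.401] z [ 0.552  0.045 -0.833] w 0.0156 gf 59.9 F [-0.2  1.1 -3.9] M [-0.03  1.31 -0.01] q [ 0.846  0.164  0.289  0.986 -0.599  1.73  -1.352]
slope tier xy [0.369 0.383] tilt 32.1 foot z 0.433 foot [ 0.339 -0.44   0.433]
top pink [528 237  19  18 229] [537. 246.] tier [ 0.097 -0.009  0.02 ]
top green [537 247  20  17 190] [547. 256.] tier [0.097 0.028 0.02 ]
top navy [547 256  18  16 158] [557. 265.] tier [0.098 0.062 0.02 ]
top yellow [553 247  26  36 343] [565. 267.] tier [0.089 0.079 0.02 ]
t 23.7 p [ 0.3025 -0.4713  0.7636] x [ 0.636 -0.668  0.386] y [-0.539 -0.742 -0.397] z [ 0.552  0.045 -0.833] w 0.0157 gf 60.0 F [-0.2 -0.1 -3.8] M [-0.1   1.37 -0.11] q [ 0.846  0.164  0.289  0.986 -0.599  1.73  -1.344]
slope tier xy [0.372 0.38 ] tilt 32.1 foot z 0.432 foot [ 0.339 -0.441  0.432]
```

>>> move_arm(steps=[{"dx":0,"dy":0,"dz":0,"spin":0.14},{"dx":0,"dy":0,"dz":0,"spin":0.14},{"dx":0,"dy":0,"dz":0,"spin":0.14},{"dx":0,"dy":0,"dz":0,"spin":0.14},{"dx":0,"dy":0,"dz":0,"spin":0.14},{"dx":0,"dy":0,"dz":0,"spin":0.14},{"dx":0,"dy":0,"dz":0,"spin":0.14},{"dx":0,"dy":0,"dz":0,"spin":0.14},{"dx":0,"dy":0,"dz":0,"spin":0.09},{"dx":0,"dy":0,"dz":0,"spin":0},{"dx":0,"dy":0,"dz":0,"spin":0}])

```text
time: 24.85
ee_pos: [0.3025, -0.4714, 0.7634]
eef_rot: [-0.538, 0.792, -0.143, 0.251]
ft_force: [-0.4, -1.1, -3.2]
width: 0.0155
grip_force: 60.0
```

```bash
python3 -c "
from h import *
c=caps('top')
S,R=telemetry.read_state(),None
R=Ro.from_quat(S['eef_rot']).as_matrix();Rt,pt=tier(S,R)
print(proj(c,[pt+Rt@[x,y,.02] for x,y in((.099,.064),(.099,.03),(.099,-.004),(.08,0),(.05,.03),(.05,.06))]).round())"
```

```text
t 24.85 p [ 0.3025 -0.4714  0.7634] x [-0.294 -0.924 -0.244] y [-0.78   0.38  -0.497] z [ 0.552  0.045 -0.833] w 0.0155 gf 60.0 F [-0.4 -1.1 -3.2] M [-0.04  1.21  0.04] q [ 0.781  0.165  0.373  0.989 -0.617  1.735 -2.562]
slope tier xy [-0.258  0.48 ] tilt 33.0 foot z 0.502 foot [ 0.433 -0.309  0.502]
top pink [546 194  12  14  99] [552. 200.] tier [ 0.07  -0.011  0.02 ]
top green [530 214  12  10  66] [536. 219.] tier [0.077 0.035 0.02 ]
top yellow [503 211  31  38 507] [517. 230.] tier [0.097 0.071 0.02 ]
[[518. 227.]
 [528. 213.]
 [538. 199.]
 [545. 204.]
 [548. 221.]
 [540. 233.]]
```

The fold is under way, so I'm returning now.

>>> move_arm(steps=[{"dx":0,"dy":0,"dz":0,"spin":-0.149},{"dx":0,"dy":0,"dz":0,"spin":-0.149},{"dx":0,"dy":0,"dz":0,"spin":-0.149},{"dx":0,"dy":0,"dz":0,"spin":-0.149},{"dx":0,"dy":0,"dz":0,"spin":-0.149},{"dx":0,"dy":0,"dz":0,"spin":-0.149},{"dx":0,"dy":0,"dz":0,"spin":-0.149},{"dx":0,"dy":0,"dz":0,"spin":-0.149},{"dx":0,"dy":0,"dz":0,"spin":-0.05}])

```text
time: 25.8
ee_pos: [0.3025, -0.4715, 0.7634]
eef_rot: [0.899, -0.328, 0.263, -0.121]
ft_force: [-1.1, -0.6, -3.6]
width: 0.0156
grip_force: 59.9
```

```bash
python3 -c "
from h import *
c=caps('top');c=caps('wrist')"|grep -v ' p '
```

```text
slope tier xy [0.38  0.372] tilt 32.1 foot z 0.432 foot [ 0.339 -0.444  0.432]
top pink [580 229  22  18 239] [591. 238.] tier [0.014 0.059 0.02 ]
top green [563 244  20  17 254] [572. 252.] tier [0.059 0.057 0.02 ]
top navy [548 256  19  16 203] [557. 264.] tier [0.097 0.057 0.02 ]
top yellow [541 247  40  37 421] [562. 266.] tier [0.093 0.07  0.02 ]
slope tier xy [0.38  0.372] tilt 32.1 foot z 0.432 foot [ 0.339 -0.445  0.432]
wrist pink [ 370  206   39   40 1196] [388. 226.] tier [0.021 0.062 0.02 ]
```

>>> move_arm(steps=[{"dx":0,"dy":0,"dz":0,"spin":-0.13},{"dx":0,"dy":0,"dz":0,"spin":-0.13},{"dx":0,"dy":0,"dz":0,"spin":-0.13},{"dx":0,"dy":0,"dz":0,"spin":-0.13},{"dx":0,"dy":0,"dz":0,"spin":-0.13},{"dx":0,"dy":0,"dz":0,"spin":-0.13},{"dx":0,"dy":0,"dz":0,"spin":-0.13},{"dx":0,"dy":0,"dz":0,"spin":-0.13},{"dx":0,"dy":0,"dz":0,"spin":-0.1},{"dx":0,"dy":0,"dz":0,"spin":0}])

```text
time: 26.9
ee_pos: [0.3025, -0.4715, 0.7633]
eef_rot: [0.935, 0.206, 0.286, 0.039]
ft_force: [-0.2, -0.9, -4.1]
width: 0.0155
grip_force: 59.9
```

```bash
python3 -c "
from h import *
c=caps('top');c=caps('wrist')"|grep -v ' p '
```

```text
slope tier xy [ 0.505 -0.208] tilt 33.1 foot z 0.468 foot [ 0.406 -0.59   0.468]
top pink [621 209   6  12  47] [624. 214.] tier [0.03  0.072 0.02 ]
top green [624 222   6  12  44] [626. 228.] tier [0.064 0.072 0.02 ]
top yellow [626 231  14  15  89] [634. 238.] tier [0.097 0.083 0.02 ]
top yellow [603 232   9  11  66] [607. 237.] tier [0.07  0.035 0.02 ]
slope tier xy [ 0.506 -0.206] tilt 33.1 foot z 0.468 foot [ 0.405 -0.59   0.468]
wrist pink [ 364  216   40   34 1005] [384. 235.] tier [0.03  0.057 0.02 ]
```

>>> move_arm(steps=[{"dx":0,"dy":0,"dz":0,"spin":0},{"dx":0,"dy":0,"dz":0,"spin":0}])

```text
time: 27.2
ee_pos: [0.3025, -0.4715, 0.7633]
eef_rot: [0.935, 0.205, 0.286, 0.039]
ft_force: [-0.6, -0.6, -3.5]
width: 0.0152
grip_force: 59.9
```

```bash
python3 -c "
from h import *
c=caps('top');c=caps('wrist')"|grep -v ' p '
```

```text
slope tier xy [ 0.506 -0.207] tilt 33.1 foot z 0.468 foot [ 0.405 -0.59   0.468]
top pink [599 210  12  19 132] [605. 220.] tier [0.028 0.036 0.02 ]
top green [602 229  11  12  81] [607. 233.] tier [0.063 0.037 0.02 ]
top yellow [624 227  16  19 117] [632. 237.] tier [0.092 0.081 0.02 ]
top yellow [603 235   6   7  26] [605. 238.] tier [0.074 0.032 0.02 ]
slope tier xy [ 0.506 -0.207] tilt 33.1 foot z 0.468 foot [ 0.406 -0.59   0.468]
wrist pink [343 219  35  40 839] [361. 237.] tier [0.032 0.036 0.02 ]
```

>>> move_arm(steps=[{"dx":0,"dy":0,"dz":0,"spin":0.145},{"dx":0,"dy":0,"dz":0,"spin":0.145},{"dx":0,"dy":0,"dz":0,"spin":0.14},{"dx":0,"dy":0,"dz":0,"spin":0.06},{"dx":0,"dy":0,"dz":0,"spin":0.06},{"dx":0,"dy":0,"dz":0,"spin":0.06},{"dx":0,"dy":0,"dz":0,"spin":0.14},{"dx":0,"dy":0,"dz":0,"spin":0.14},{"dx":0,"dy":0,"dz":0,"spin":0.14},{"dx":0,"dy":0,"dz":0,"spin":0.13},{"dx":0,"dy":0,"dz":0,"spin":0}])

```text
time: 28.4
ee_pos: [0.3026, -0.4715, 0.7633]
eef_rot: [0.894, -0.342, 0.261, -0.125]
ft_force: [0.8, -0.5, -3.0]
width: 0.0155
grip_force: 59.9
```

```bash
python3 -c "
from h import *
c=caps('top');c=caps('wrist')"|grep -v ' p '
```

```text
slope tier xy [0.368 0.384] tilt 32.1 foot z 0.432 foot [ 0.339 -0.44   0.432]
top pink [527 237  20  18 233] [537. 246.] tier [ 0.097 -0.009  0.02 ]
top green [537 247  19  17 190] [547. 256.] tier [0.098 0.028 0.02 ]
top navy [546 256  19  16 163] [557. 265.] tier [0.097 0.062 0.02 ]
top yellow [553 247  26  36 340] [564. 267.] tier [0.089 0.078 0.02 ]
slope tier xy [0.37  0.382] tilt 32.1 foot z 0.432 foot [ 0.339 -0.441  0.432]
```

>>> move_arm(steps=[{"dx":0,"dy":0,"dz":0,"spin":0.145},{"dx":0,"dy":0,"dz":0,"spin":0.145},{"dx":0,"dy":0,"dz":0,"spin":0.145},{"dx":0,"dy":0,"dz":0,"spin":0.145},{"dx":0,"dy":0,"dz":0,"spin":0.145},{"dx":0,"dy":0,"dz":0,"spin":0.145},{"dx":0,"dy":0,"dz":0,"spin":0.145},{"dx":0,"dy":0,"dz":0,"spin":0.145},{"dx":0,"dy":0,"dz":0,"spin":0.03},{"dx":0,"dy":0,"dz":0,"spin":0},{"dx":0,"dy":0,"dz":0,"spin":0}])

```text
time: 29.6
ee_pos: [0.3025, -0.4715, 0.7633]
eef_rot: [-0.552, 0.782, -0.147, 0.249]
ft_force: [0.9, -0.1, -4.5]
width: 0.0154
grip_force: 60.0
```

```bash
python3 -c "
from h import *
c=caps('top')"|grep -v ' p '
```

```text
slope tier xy [-0.241  0.488] tilt 33.0 foot z 0.499 foot [ 0.429 -0.311  0.499]
top pink [545 196  15  16 136] [552. 203.] tier [ 0.067 -0.009  0.02 ]
top green [530 216  12  10  75] [535. 221.] tier [0.076 0.037 0.02 ]
top navy [523 225   8  11  27] [527. 231.] tier [0.08  0.061 0.02 ]
top yellow [503 214  32  37 505] [517. 233.] tier [0.096 0.072 0.02 ]
```

Pink is well off the row (about 30 mm) and green is off by only about 10 mm, which is the asymmetry I need. Returning now.

>>> move_arm(steps=[{"dx":0,"dy":0,"dz":0,"spin":-0.149},{"dx":0,"dy":0,"dz":0,"spin":-0.149},{"dx":0,"dy":0,"dz":0,"spin":-0.149},{"dx":0,"dy":0,"dz":0,"spin":-0.12},{"dx":0,"dy":0,"dz":0,"spin":-0.12},{"dx":0,"dy":0,"dz":0,"spin":-0.12},{"dx":0,"dy":0,"dz":0,"spin":-0.14},{"dx":0,"dy":0,"dz":0,"spin":-0.14},{"dx":0,"dy":0,"dz":0,"spin":-0.1}])

```text
time: 30.55
ee_pos: [0.3025, -0.4715, 0.7633]
eef_rot: [0.896, -0.338, 0.261, -0.124]
ft_force: [0.2, 0.0, -2.9]
width: 0.0151
grip_force: 59.9
```

```bash
python3 -c "
from h import *
c=caps('top');c=caps('wrist')"|grep -v ' p '
```

```text
slope tier xy [0.371 0.381] tilt 32.1 foot z 0.432 foot [ 0.339 -0.441  0.432]
top pink [582 228  21  18 241] [592. 237.] tier [0.01  0.058 0.02 ]
top green [564 242  20  18 261] [573. 250.] tier [0.054 0.057 0.02 ]
top navy [547 256  18  16 210] [556. 264.] tier [0.098 0.057 0.02 ]
top yellow [541 247  38  37 428] [562. 265.] tier [0.091 0.069 0.02 ]
slope tier xy [0.373 0.379] tilt 32.1 foot z 0.432 foot [ 0.339 -0.442  0.432]
wrist pink [ 370  199   40   40 1211] [389. 219.] tier [0.014 0.062 0.02 ]
wrist green [371 243  27   8 145] [384. 247.] tier [0.041 0.06  0.02 ]
```

>>> move_arm(steps=[{"dx":0,"dy":0,"dz":0,"spin":-0.145},{"dx":0,"dy":0,"dz":0,"spin":-0.145},{"dx":0,"dy":0,"dz":0,"spin":-0.145},{"dx":0,"dy":0,"dz":0,"spin":-0.145},{"dx":0,"dy":0,"dz":0,"spin":-0.145},{"dx":0,"dy":0,"dz":0,"spin":-0.145},{"dx":0,"dy":0,"dz":0,"spin":-0.145},{"dx":0,"dy":0,"dz":0,"spin":-0.145},{"dx":0,"dy":0,"dz":0,"spin":0},{"dx":0,"dy":0,"dz":0,"spin":0}])

```text
time: 31.65
ee_pos: [0.3025, -0.4715, 0.7633]
eef_rot: [0.936, 0.202, 0.287, 0.038]
ft_force: [0.3, -0.5, -3.5]
width: 0.0153
grip_force: 59.9
```

```bash
python3 -c "
from h import *
c=caps('wrist')"|grep -v ' p '
```

```text
slope tier xy [ 0.507 -0.204] tilt 33.1 foot z 0.467 foot [ 0.405 -0.59   0.467]
wrist pink [360 216  39  34 992] [380. 235.] tier [0.03  0.053 0.02 ]
```

>>> move_arm(steps=[{"dx":0,"dy":0,"dz":0,"spin":0.1},{"dx":0,"dy":0,"dz":0,"spin":0.1}])

```text
time: 31.9
ee_pos: [0.3025, -0.4716, 0.7633]
eef_rot: [0.951, 0.106, 0.289, 0.009]
ft_force: [0.3, 0.1, -3.1]
width: 0.0156
grip_force: 59.9
```

```bash
python3 -c "
from h import *
c=caps('wrist')"|grep -v ' p '
```

```text
slope tier xy [ 0.534 -0.095] tilt 32.8 foot z 0.454 foot [ 0.383 -0.571  0.454]
wrist pink [347 218  38  36 963] [366. 236.] tier [0.031 0.041 0.02 ]
```

>>> move_arm(steps=[{"dx":0,"dy":0,"dz":0,"spin":0.1},{"dx":0,"dy":0,"dz":0,"spin":0.05}])

```text
time: 32.15
ee_pos: [0.3025, -0.4715, 0.7633]
eef_rot: [0.957, 0.036, 0.289, -0.013]
ft_force: [0.4, -0.7, -3.5]
width: 0.0153
grip_force: 59.9
```

```bash
python3 -c "
from h import *
c=caps('wrist');c=caps('top')"|grep -v ' p '
```

```text
slope tier xy [ 0.539 -0.014] tilt 32.7 foot z 0.446 foot [ 0.37  -0.555  0.446]
wrist pink [347 239   9  20  68] [351. 248.] tier [0.044 0.028 0.02 ]
slope tier xy [ 0.539 -0.013] tilt 32.7 foot z 0.446 foot [ 0.37  -0.555  0.446]
top pink [569 234  20  18 227] [580. 243.] tier [0.063 0.007 0.02 ]
top green [573 249  21  15 210] [583. 256.] tier [0.097 0.021 0.02 ]
top navy [593 247  18  13 120] [602. 253.] tier [0.091 0.058 0.02 ]
top yellow [588 241  19   9  98] [596. 244.] tier [0.069 0.042 0.02 ]
```

Pink is off the wall, just behind green. I'm turning quickly towards +y to carry it onto the y wall.

>>> move_arm(steps=[{"dx":0,"dy":0,"dz":0,"spin":0.149},{"dx":0,"dy":0,"dz":0,"spin":0.149},{"dx":0,"dy":0,"dz":0,"spin":0.149},{"dx":0,"dy":0,"dz":0,"spin":0.149},{"dx":0,"dy":0,"dz":0,"spin":0.149},{"dx":0,"dy":0,"dz":0,"spin":0.149}])

```text
time: 32.85
ee_pos: [0.3025, -0.4715, 0.7634]
eef_rot: [0.878, -0.381, 0.255, -0.136]
ft_force: [-0.6, -0.2, -3.7]
width: 0.0151
grip_force: 59.9
```

```bash
python3 -c "
from h import *
c=caps('top')"|grep -v ' p '
```

```text
slope tier xy [0.331 0.416] tilt 32.1 foot z 0.434 foot [ 0.341 -0.427  0.434]
top pink [525 235  19  18 233] [535. 243.] tier [ 0.097 -0.01   0.02 ]
top green [535 245  18  18 179] [544. 254.] tier [0.097 0.028 0.02 ]
top navy [543 256  17  15 143] [552. 264.] tier [0.096 0.062 0.02 ]
top yellow [550 246  23  34 280] [560. 265.] tier [0.086 0.077 0.02 ]
```

>>> move_arm(steps=[{"dx":0,"dy":0,"dz":0,"spin":0.149},{"dx":0,"dy":0,"dz":0,"spin":0.149},{"dx":0,"dy":0,"dz":0,"spin":0.149},{"dx":0,"dy":0,"dz":0,"spin":0.149},{"dx":0,"dy":0,"dz":0,"spin":0.149},{"dx":0,"dy":0,"dz":0,"spin":0.149},{"dx":0,"dy":0,"dz":0,"spin":0.149},{"dx":0,"dy":0,"dz":0,"spin":0.06},{"dx":0,"dy":0,"dz":0,"spin":0}])

```text
time: 33.8
ee_pos: [0.3025, -0.4715, 0.7633]
eef_rot: [-0.551, 0.783, -0.147, 0.249]
ft_force: [-0.4, -1.3, -3.9]
width: 0.0155
grip_force: 60.0
```

```bash
python3 -c "
from h import *
c=caps('top')"|grep -v ' p '
```

```text
slope tier xy [-0.241  0.488] tilt 33.0 foot z 0.499 foot [ 0.429 -0.311  0.499]
top pink [545 196   6   9  38] [548. 200.] tier [ 0.079 -0.011  0.02 ]
top yellow [503 214  32  37 512] [517. 232.] tier [0.096 0.071 0.02 ]
```

>>> move_arm(steps=[{"dx":0,"dy":0,"dz":0,"spin":-0.149},{"dx":0,"dy":0,"dz":0,"spin":-0.149},{"dx":0,"dy":0,"dz":0,"spin":-0.149},{"dx":0,"dy":0,"dz":0,"spin":-0.12},{"dx":0,"dy":0,"dz":0,"spin":-0.12},{"dx":0,"dy":0,"dz":0,"spin":-0.14},{"dx":0,"dy":0,"dz":0,"spin":-0.14},{"dx":0,"dy":0,"dz":0,"spin":-0.14},{"dx":0,"dy":0,"dz":0,"spin":-0.08}])

```text
time: 34.75
ee_pos: [0.3025, -0.4715, 0.7633]
eef_rot: [0.896, -0.337, 0.261, -0.123]
ft_force: [-1.1, 0.0, -3.9]
width: 0.0154
grip_force: 59.9
```

```bash
python3 -c "
from h import *
c=caps('top');cv2.imwrite('pics/t6.png',cv2.resize(c['img'][200:310,480:630,::-1],None,fx=4,fy=4,interpolation=cv2.INTER_CUBIC))"|grep -v ' p '
```

```text
slope tier xy [0.372 0.38 ] tilt 32.1 foot z 0.432 foot [ 0.339 -0.441  0.432]
top pink [573 234  21  18 240] [584. 243.] tier [0.029 0.058 0.02 ]
top green [560 245  20  17 258] [569. 253.] tier [0.064 0.057 0.02 ]
top navy [547 256  19  16 212] [556. 264.] tier [0.098 0.057 0.02 ]
top yellow [540 247  20  18 121] [551. 255.] tier [0.091 0.029 0.02 ]
top yellow [553 262  26  22 243] [566. 273.] tier [0.096 0.093 0.02 ]
```

>>> move_arm(steps=[{"dx":0,"dy":0,"dz":0,"spin":0},{"dx":0,"dy":0,"dz":0,"spin":0},{"dx":0,"dy":0,"dz":0,"spin":0},{"dx":0,"dy":0,"dz":0,"spin":0}])

```text
time: 35.2
ee_pos: [0.3025, -0.4715, 0.7633]
eef_rot: [0.894, -0.342, 0.261, -0.125]
ft_force: [0.0, 0.7, -4.0]
width: 0.0155
grip_force: 59.9
```

```bash
python3 -c "
from h import *
c=caps('top')
from bench import job
print(job.close_job())"
```

```text
t 35.2 p [ 0.3025 -0.4715  0.7633] x [ 0.63  -0.677  0.381] y [-0.546 -0.735 -0.402] z [ 0.552  0.045 -0.833] w 0.0155 gf 59.9 F [ 0.   0.7 -4. ] M [-0.02  1.28 -0.  ] q [ 0.842  0.164  0.295  0.986 -0.6    1.73  -1.354]
slope tier xy [0.367 0.384] tilt 32.1 foot z 0.432 foot [ 0.339 -0.44   0.432]
top pink [573 234  21  18 236] [584. 243.] tier [0.029 0.058 0.02 ]
top green [560 245  20  17 257] [569. 253.] tier [0.064 0.057 0.02 ]
top navy [546 256  19  16 207] [555. 264.] tier [0.098 0.057 0.02 ]
top yellow [540 247  20  17 117] [550. 254.] tier [0.091 0.029 0.02 ]
top yellow [553 263  26  20 232] [566. 272.] tier [0.095 0.093 0.02 ]
the job is handed in; nothing more can be done
None
```

I handed the job in at 35.2 s with the tier still held, at rest and tilted 32° with the yellow corner lowest, 0.43 m above the dresser; nothing spilled and only tilting moved the caps. However, they ended in a touching row out of the corner along the +y wall (navy in it, then green, then pink about 90 mm from it, outside the yellow patch), and several tries to bunch them tighter failed, so "together in the corner" may not count as met.

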